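# Close up the restrictor block and put it under the inspection lamp

## Task

Swing the inspection lamp's arm clear of the bronze restrictor block, then fit every loose dark steel cover plate into a pocket of the block (any free pocket), pressed down until it sits level and flush with the block's top, and turn the block's adjusting knob so that its pointer lines up with the white index mark. When that is done, swing the lamp back so that its head is over the middle pocket, and last of all flip the lamp's black toggle switch over to on (away from the robot); leave the other parts on the ledge undisturbed.

Things in the scene. Friction and masses are not known exactly. Their poses are not given: they have to be found in the camera images.
- block: fixed bronze restrictor block, 100 mm (x) by 305 mm (y) by 45 mm tall, with three pockets in a row along y and the adjusting knob at its -y end. Origin: under the middle pocket; the block reaches y = -200 to +105 mm
- pocket0 (a point): pocket next to the knob: centre of a pocket in the block's top, at the level of the top face (45 mm above the ledge); block axes. 65.5 mm (block x) by 49.5 mm (block y): a cover goes in with 2.5 mm play all round, its rib along block y. Any cover fits any pocket
- pocket1 (a point): the middle pocket, otherwise as pocket0. Each pocket holds a stiff seal pad, first 3 mm below the top face, so that a laid-in cover stands 5 mm proud; about 7 N pushes pad and cover 5 mm down, the cover's plate then flush with the top face, and there they stay
- pocket2 (a point): the pocket farthest from the knob, otherwise as pocket0
- cover0: loose dark steel cover plate, 60 x 44 x 8 mm (its x by y by z), with a grip rib on top that is 12 mm wide along the plate's x, 30 mm long along its y and 20 mm tall (rib top 28 mm above the underside); 0.15 kg. Origin: centre of its underside. Absent (None) in some starts; all the covers are alike
- cover1: as cover0
- cover2: as cover0
- knob (a joint): adjusting knob, vertical axis; grows clockwise seen from above, turns from -0.2 to 3.4 rad, stays where left. Black disc 60 mm across with a grip bar on it, 48 mm long along the pointer's direction, 14 mm wide, spanning 55 to 81 mm above the ledge; white pointer line at one end
- knob_grip (a point): on the knob's axis, in the grip bar, 71 mm above the ledge
- pointer_tip (a point): tip of the knob's pointer, 36 mm from the knob's axis; turns with the knob
- index_mark (a point): the white T-shaped index mark beside the knob, 36 mm from the knob's axis; its angle differs from start to start and does not move. Set: pointer tip within 3.8 mm of it, seen from above (6 degrees). Always reached by turning clockwise
- lamp_arm (a joint): swing of the lamp arm about its vertical post, clockwise from above; about 0 when the head is over the middle pocket, grows as it swings clear (away from the knob, towards the robot's left); -0.35 to 1.7 rad, light friction, stays where left
- lamp_pivot (a point): on the axis of the post, at the height of lamp_handle (240 mm); post 22 mm across, 190 mm tall
- lamp_handle (a point): middle of the graspable upper part of the upright round rubber handle on top of the lamp head, 16 mm across, from 210 to 258 mm above the ledge; 205 mm from the pivot. The arm (14 mm thick, at 202 mm) runs from the post to the head
- lamp_head (a point): centre of the lamp head's underside, directly below the handle, 170 mm above the ledge; head 80 mm across. Clear of the block: at least 170 mm from the middle pocket seen from above. Back over it: within 40 mm of the middle pocket's centre seen from above
- toggle (a joint): black toggle switch on the lamp's base plate; 0 = off, leaning towards the robot (the base's -x), 0.9 = on, leaning away (+x); on counts from 0.72. Swings about a level axis, stays where left
- toggle_tip (a point): tip of the toggle's lever (55 mm long)
- valve: copper accumulator valve: body 60 mm across, handwheel on top at 86 mm, 0.9 kg; origin under its middle. Bystander
- fitting0: blue anodised hydraulic fitting standing upright, 36 mm across, 50 mm tall; origin under its middle. Bystander
- fitting1: second blue anodised fitting, the same. Bystander
- wrench: steel wrench lying flat, 170 mm long. Bystander
- tin: green tin, 64 mm across, 70 mm tall. Bystander
- gauge: spare pressure gauge lying on its back, 68 mm across, 28 mm thick. Bystander

How it is judged:
On the way, in this order (a step that is already met when the one before it is completed fails the run):
1. the lamp head is swung clear of the block (horizontal distance between lamp_head and pocket1 above 0.17 m), for 0.2 s.
2. every cover is seated flush in a pocket and the knob is on the index mark (((horizontal distance between cover0 and pocket0 below 0.005 m and z of cover0 in the frame of pocket0 between -0.011 and -0.0062 m and angle between cover0's own z axis and vertical below 0.06 rad) or (horizontal distance between cover0 and pocket1 below 0.005 m and z of cover0 in the frame of pocket1 between -0.011 and -0.0062 m and angle between cover0's own z axis and vertical below 0.06 rad) or (horizontal distance between cover0 and pocket2 below 0.005 m and z of cover0 in the frame of pocket2 between -0.011 and -0.0062 m and angle between cover0's own z axis and vertical below 0.06 rad)) and ((horizontal distance between cover1 and pocket0 below 0.005 m and z of cover1 in the frame of pocket0 between -0.011 and -0.0062 m and angle between cover1's own z axis and vertical below 0.06 rad) or (horizontal distance between cover1 and pocket1 below 0.005 m and z of cover1 in the frame of pocket1 between -0.011 and -0.0062 m and angle between cover1's own z axis and vertical below 0.06 rad) or (horizontal distance between cover1 and pocket2 below 0.005 m and z of cover1 in the frame of pocket2 between -0.011 and -0.0062 m and angle between cover1's own z axis and vertical below 0.06 rad)) and ((horizontal distance between cover2 and pocket0 below 0.005 m and z of cover2 in the frame of pocket0 between -0.011 and -0.0062 m and angle between cover2's own z axis and vertical below 0.06 rad) or (horizontal distance between cover2 and pocket1 below 0.005 m and z of cover2 in the frame of pocket1 between -0.011 and -0.0062 m and angle between cover2's own z axis and vertical below 0.06 rad) or (horizontal distance between cover2 and pocket2 below 0.005 m and z of cover2 in the frame of pocket2 between -0.011 and -0.0062 m and angle between cover2's own z axis and vertical below 0.06 rad)) and horizontal distance between pointer_tip and index_mark below 0.0038 m), for 0.2 s.
3. the lamp head is back over the middle pocket, the switch still off (horizontal distance between lamp_head and pocket1 below 0.04 m and value of joint toggle below 0.35 rad), for 0.2 s.
4. the toggle is flipped on (horizontal distance between lamp_head and pocket1 below 0.04 m and value of joint toggle above 0.72 rad), for 0.2 s.
At the end, for the whole second after the job is handed in: every cover present lies level in a pocket of its own, within 5 mm of its centre and at most 1.8 mm proud; pointer tip within 3.8 mm of the index mark; lamp head within 40 mm (seen from above) of the middle pocket's centre; toggle beyond 0.72 rad; all at rest and released (all of step 2 and all of step 4 and velocity of joint lamp_arm between -0.05 and 0.05 rad/s and velocity of joint knob between -0.05 and 0.05 rad/s and linear speed of each of cover0, cover1, cover2 below 0.02 m/s); the robot touches nothing.
It fails at once if a bystander is moved more than 50 mm or knocked over (distance of any of valve, fitting0, fitting1, wrench, tin, gauge from where it was at the start of the episode above 0.05 m or angle between any of valve, fitting0, fitting1, wrench, tin, gauge's own z axis and vertical above 0.7 rad).
Of cover0, cover1, cover2 only 2 to 3 are there at a start; the rules pass over those that are not, and their reading is None.
At some moment in a run one of cover0, cover1, cover2 may be knocked a few centimetres aside while the robot is not near it.
Once in a run the grip may slacken for a moment while it holds something.
It also fails if it takes over 208 s, if anything falls off the work surface, if the arm or the gripper's body presses on something with over 40 N, if the wrist force passes 120 N, or if a joint passes its speed limit or range.

## Robot

A 6-joint arm with a two-finger parallel gripper is mounted at the origin on the work surface. World frame = base frame: x ahead of the robot, y to its left, z up, the work surface at z = 0. Lengths are in m, angles in rad, forces in N, time in s.
With the tool pointing down it reaches from about 0.25 to 0.775 m from the base axis. Payload 8.9 kg.
Tool frame: the origin (TCP) lies midway between the tips of the shut fingers; the grasp point (between the pads) lies 19 mm behind it; z points along the fingers, y is the line along which they close (so a half turn about z gives the same grasp; the last joint's range is limited). The gripper opens to 85 mm and grips with 20 to 120 N. Pads are 22 mm wide; open, the fingers measure 114 mm over their backs; the gripper's body (76 mm by 85 mm) begins 54 mm behind the grasp point. The pads swing forward as they close: fully open they stand 13 mm farther back than shut.
Start: joints at [-1.261, 0.291, -0.153, 1.127, 0, 1.431], TCP at [0.228, -0.473, 0.196] pointing down, gripper open.
Joint ranges: [-2.52, 2.52], [-0.91, 1.74], [-1.3, 1.37], [-1.96, 2.02], [-1.52, 1.47], [-3.14, 3.14]. Speed limits (rad/s): [2.22, 2.22, 2.79, 3.14, 3.14, 3.14].

## Interface

Orientations are given as a unit quaternion [w, x, y, z].
In Python, from bench import r, viewer, ticket gives the robot as it stands. The module is installed in compiled form; this text tells all that it offers.
- The arm moves only by the tool jog_arm, never from a script. Its argument "rows" is a list that holds one entry, the list of rows, each a list of 7 numbers: the shift along the world's x, y, z as a fraction of full scale, then the turn, a rotation vector about the world's x, y, z as a fraction of full scale, then the opening, from 0 (shut) to 1 (fully open). In form: [[[tx, ty, tz, ax, ay, az, grip], ...]]. A call has 1 to 12 rows; each row shifts and turns the commanded pose from where the row before left it; what a row does not reach is not made up. Full scale, the value 1, is 50 mm for a shift and 30 degrees for a turn. A row lasts 1/12 s, in which the tool goes at most 41.7 mm and 7.16 degrees, less where a joint would pass 70% of its speed; a pose out of reach is approached as far as the arm can. A call with a number of a shift or a turn outside -1 to 1 is refused whole. A call with a gripper value outside its range is refused whole. The fingers move at their own pace and stop on an object; "grip_force" is the grip in N (left out, the last holds). Time passes only in rows, so rows that do not move let the fingers close. It gives the time, the measured TCP pose, the force, the opening and the grip force at its end, in the units of the state.
- r.read_state(): the state, without advancing time (a new reading comes with each control period).
- viewer.grab_frame(name): name is "scene" or "top" or "wrist"; returns a dict with "pixels" (420x560x3 uint8, red, green, blue), "camera_matrix" (3x3 intrinsics, pixels), "distortion" ([k1, k2, p1, p2, k3] as OpenCV has them; the pictures are not rectified), "R" (3x3) and "t" (3): a world point X has camera coordinates R X + t; the wrist camera has in their place "tool_from_camera" (4x4, takes a point from camera to tool coordinates, whose origin is the TCP and whose axes are the flange's). Camera axes: x right, y down, z forward; pixel columns grow to the right and rows downward; lengths in m; the calibration is good to about 2 mm. A picture is of the moment at which its call begins: read the wrist's pose just before it. There is no depth.
- ticket.close_job(): hands the job in; it is judged then, once.
Trained networks look in a picture, given as the dict that the camera call returned (one of the last four; its "shot" number tells which), for a name from the list of things; names that differ only in an ending like _2 or _b are one class to them, and where a whole thing is asked for, a point or a joint stands for the part that bears it (a point fixed in the world has none). Each returns a list of dicts, best first, with "confidence" (0 to 1); they miss things now and then, are a little off and sometimes report something else, mostly with a low value. They report only what shows in the picture. A call takes as long as a camera call.
- viewer.trace(query, picture): "pixels" (420x560 bool, what is visible of it) and "box" ([left, top, right, bottom] in pixels, round what is visible of it).
The state is a dict: "clock": time; "joint_pos": joint angles; "joint_vel": joint speeds; "tau": joint torques, N m; "tool_pos": TCP position; "tcp_rot": TCP orientation; "ft_force": force on the tool from outside, world axes, zero at the start; "ft_torque": the same for the moment, N m; "finger_gap": opening from 0.0 (shut) to 1.0 (fully open); "finger_force": force on a finger pad.
Only numpy, scipy, OpenCV 4.12 (cv2) and the standard library are available. Lean on these libraries where they do the work, as an engineer would, in place of code of your own. Each camera call takes 0.05 s, during which the arm holds its last target. There are 200 camera calls.

## Working session

There is one attempt and no reset: what is moved stays moved. The work goes in short steps, Python scripts to look and compute and a tool call to move; the robot and the scene stay as the last step left them, time stands still between calls to the robot, and variables do not carry over. Pictures are saved under pics/ and viewed, at most 14 in all, crops included, and the job is handed in when it is done.

Besides the shell and the picture viewer there is one more tool, called after ">>>" as name([rows], argument=value, ...), one row to a line, values as JSON. jog_arm: Moves the arm, as the interface text tells. Shift numbers are shares of 50 mm and turn numbers shares of 30 degrees, none past 1 either way. Its arguments: {"type":"object","properties":{"rows":{"type":"array"},"grip_force":{"type":"number"}},"required":["rows"]}

```bash
mkdir -p pics; cat > h.py <<'E'
import numpy as np, cv2
from bench import r, viewer, ticket
from scipy.spatial.transform import Rotation as Ro
def pose():
    s=r.read_state(); q=s['tcp_rot']
    return np.array(s['tool_pos']), Ro.from_quat([q[1],q[2],q[3],q[0]]).as_matrix()
def grab(n):
    p,R=pose(); f=viewer.grab_frame(n)
    K=np.array(f['camera_matrix']);d=np.array(f['distortion'])
    if n=='wrist':
        T=np.array(f['tool_from_camera']); Rc=R@T[:3,:3]; c=R@T[:3,3]+p
    else:
        Rw=np.array(f['R']); Rc=Rw.T; c=-Rw.T@np.array(f['t'])
    f['K'],f['d'],f['Rc'],f['c']=K,d,Rc,c
    return f
def ray(f,uv):
    uv=np.array(uv,float).reshape(-1,1,2)
    n=cv2.undistortPoints(uv,f['K'],f['d']).reshape(-1,2)
    return np.c_[n,np.ones(len(n))]@f['Rc'].T
def at_z(f,uv,z):
    D=ray(f,uv); return f['c']+D*((z-f['c'][2])/D[:,2:])
def proj(f,X):
    X=np.array(X,float).reshape(-1,3); Rw=f['Rc'].T
    return cv2.projectPoints(X,cv2.Rodrigues(Rw)[0],-Rw@f['c'],f['K'],f['d'])[0].reshape(-1,2)
def tri(fs,uvs):
    A=np.zeros((3,3));b=np.zeros(3)
    for f,uv in zip(fs,uvs):
        d=ray(f,uv)[0];d/=np.linalg.norm(d);P=np.eye(3)-np.outer(d,d);A+=P;b+=P@f['c']
    return np.linalg.solve(A,b)
def save(f,name,box=None,s=1):
    im=f['pixels'][:,:,::-1]
    if box: im=im[box[1]:box[3],box[0]:box[2]]
    cv2.imwrite('pics/'+name,cv2.resize(im,None,fx=s,fy=s,interpolation=cv2.INTER_CUBIC))
E
python3 - <<'E'
from h import *
S=r.read_state(); print(S['clock'],S['tool_pos'],S['tcp_rot'],S['finger_gap'])
np.set_printoptions(precision=3,suppress=True)
for n in ['scene','top','wrist']:
    f=grab(n); save(f,n+'0.png'); print(n,f['c'],f['Rc'][:,2],f['K'][0,0])
    for q in ['block','cover0','knob','lamp_arm','lamp_head','lamp_handle','toggle','pointer_tip','valve','fitting0','wrench','tin','gauge']:
        print(q,[(round(o['confidence'],2),[int(v) for v in o['box']],np.argwhere(o['pixels']).mean(0)[::-1].round(1)) for o in viewer.trace(q,f)])
E
```

```text
0.0 [ 0.22764184 -0.4725585   0.19515753] [-6.21344569e-04  9.74932935e-01  2.22498046e-01 -6.86237904e-05] 1.0022541155396065
scene [ 1.171 -0.792  0.869] [-0.475  0.674 -0.566] 433.5006578301208
block [(0.73, [193, 221, 287, 302], array([237.4, 263. ])), (0.69, [232, 182, 320, 219], array([265.2, 202.5]))]
cover0 [(0.79, [166, 332, 195, 355], array([180. , 341.2])), (0.61, [248, 294, 270, 310], array([259.7, 301.7])), (0.4, [231, 183, 321, 217], array([265.3, 202.3]))]
knob [(0.66, [205, 257, 226, 283], array([213.8, 270.7]))]
lamp_arm [(0.86, [231, 182, 322, 214], array([263.1, 202.4]))]
lamp_head [(0.67, [232, 183, 321, 219], array([265.8, 202.6]))]
lamp_handle [(0.72, [228, 186, 323, 219], array([265.5, 202.9]))]
toggle [(0.59, [304, 203, 314, 217], array([309.1, 208.2]))]
pointer_tip [(0.84, [201, 259, 226, 282], array([213.7, 271. ]))]
valve [(0.78, [262, 168, 279, 196], array([271.1, 181.7]))]
fitting0 [(0.49, [226, 316, 237, 342], array([229.8, 330.2])), (0.3, [204, 260, 227, 285], array([213.7, 271.5]))]
wrench [(0.6, [289, 276, 345, 310], array([318.7, 293.3]))]
tin [(0.64
[... 1063 characters left out ...]
([217. , 204.6])), (0.32, [408, 203, 423, 223], array([414.7, 211.7]))]
pointer_tip [(0.75, [336, 220, 362, 242], array([350.5, 230.9]))]
valve [(0.8, [155, 280, 183, 307], array([170.6, 295.1]))]
fitting0 [(0.68, [381, 179, 392, 190], array([386. , 181.1])), (0.5, [211, 279, 225, 292], array([216.6, 287.2]))]
wrench [(0.77, [290, 126, 308, 174], array([300.3, 151.6]))]
tin [(0.76, [405, 158, 429, 185], array([417. , 172.3]))]
gauge [(0.82, [116, 208, 143, 238], array([131.7, 224. ]))]
wrist [ 0.295 -0.44   0.373] [-0.262 -0.127 -0.957] 332.77346911470454
block []
cover0 []
knob []
lamp_arm []
lamp_head []
lamp_handle []
toggle []
pointer_tip []
valve []
fitting0 []
wrench []
tin []
gauge []
```

```bash
python3 - <<'E'
from h import *
f=grab('top'); save(f,'t1.png',(100,110,450,320),2.2)
g=grab('scene'); save(g,'s1.png',(140,150,370,390),2.4)
E
```

```text
(no output)
```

View pics/t1.png

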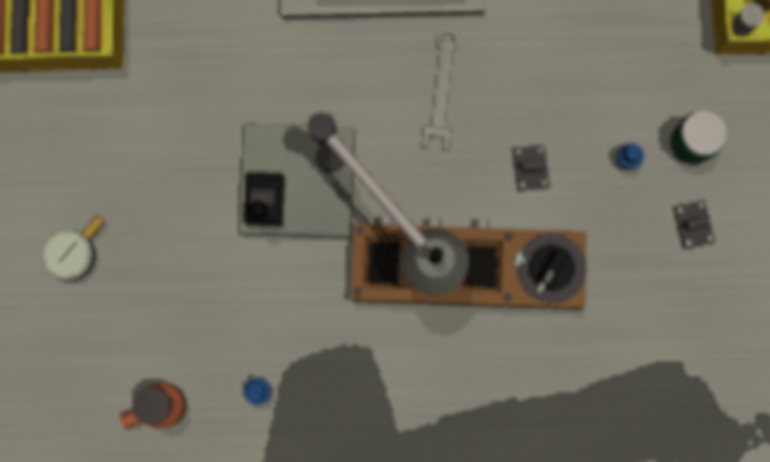

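View pics/s1.png

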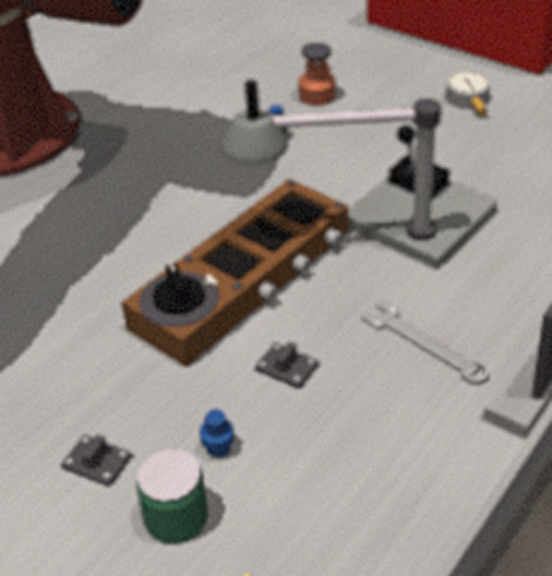

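The top view shows the block with the knob at its right (crop 550,267), the lamp head over the middle pocket (435,255), the post (322,127), the toggle (262,205) and two covers at (531,167) and (693,224). The white index mark is at (519,259), and the pointer points towards the robot at (545,285). The scene view agrees.

```bash
python3 - <<'E'
from h import *
np.set_printoptions(precision=4,suppress=True)
f=grab('top');g=grab('scene')
T=lambda x,y:(100+x/2.2,110+y/2.2); S=lambda x,y:(140+x/2.4,150+y/2.4)
for n,a,b in [('handle top',(435,252),(251,84)),('handle base',(435,256),(252,117)),('post top',(322,122),(427,104)),('blk +y-x',(350,300),(291,182)),('blk +y+x',(352,223),(348,207)),('blk -y+x',(587,233),(187,330)),('blk -y-x',(584,308),(125,303)),('cov a rib',(531,162),(286,350)),('cov b rib',(692,221),(96,442)),('toggle tip',(257,210),(405,133)),('knob',(552,266),(178,290))]:
    X=tri([f,g],[T(*a),S(*b)]); print(n,X,'reproj',proj(f,X)[0]-T(*a))
bl=at_z(f,[T(350,300),T(352,223),T(587,233),T(584,308)],.045);print(bl)
print('idx',at_z(f,[T(519,259),T(545,285),T(552,266)],.05))
print('cov plates',at_z(f,[T(531,169),T(693,226)],.008), 'head handle@.24',at_z(f,[T(435,253)],.25),'post',at_z(f,[T(322,125)],.19))
E
```

```text
handle top [ 0.5135 -0.0018  0.2548] reproj [-0.0623 -0.0661]
handle base [ 0.5138 -0.0035  0.2108] reproj [0.04   0.0422]
post top [0.6747 0.1248 0.2167] reproj [-0.03   -0.0396]
blk +y-x [0.4812 0.1042 0.0363] reproj [-0.6306 -0.6963]
blk +y+x [0.5802 0.0981 0.0404] reproj [-0.0981 -0.1145]
blk -y+x [ 0.5609 -0.2042  0.0548] reproj [-1.3551 -1.2709]
blk -y-x [ 0.4628 -0.1994  0.0408] reproj [-0.8373 -0.735 ]
cov a rib [ 0.6577 -0.1426  0.0276] reproj [0.147  0.1543]
cov b rib [ 0.5728 -0.3557  0.0259] reproj [0.3046 0.2444]
toggle tip [0.5925 0.2167 0.094 ] reproj [-0.2601 -0.3283]
knob [ 0.5152 -0.1594  0.058 ] reproj [-0.1603 -0.1494]
[[ 0.4785  0.1021  0.045 ]
 [ 0.5791  0.0976  0.045 ]
 [ 0.5584 -0.2096  0.045 ]
 [ 0.4603 -0.201   0.045 ]]
idx [[ 0.5259 -0.1184  0.05  ]
 [ 0.4911 -0.1508  0.05  ]
 [ 0.5156 -0.161   0.05  ]]
cov plates [[ 0.6524 -0.1442  0.008 ]
 [ 0.5692 -0.3605  0.008 ]] head handle@.24 [[ 0.5128 -0.002   0.25  ]] post [[0.6772 0.1263 0.19  ]]
```

>>> jog_arm([
  [[0.35, 0.58, 0.175, 0, 0, 0, 1], [0.35, 0.58, 0.175, 0, 0, 0, 1], [0.35, 0.58, 0.175, 0, 0, 0, 1], [0.35, 0.58, 0.175, 0, 0, 0, 1], [0.35, 0.58, 0.175, 0, 0, 0, 1], [0.35, 0.58, 0.175, 0, 0, 0, 1], [0.35, 0.58, 0.175, 0, 0, 0, 1], [0.35, 0.58, 0.175, 0, 0, 0, 1], [0.35, 0.58, 0.175, 0, 0, 0, 1], [0.35, 0.58, 0.175, 0, 0, 0, 1], [0.35, 0.58, 0.175, 0, 0, 0, 1], [0.35, 0.58, 0.175, 0, 0, 0, 1]],
], grip_force=25)

```text
clock: 3.3
tool_pos: [0.4384, -0.1234, 0.3014]
tcp_rot: [0.0, 0.975, 0.222, 0.0]
ft_force: [-0.1, 0.2, 1.0]
finger_gap: 1.0
finger_force: 0.0
```

>>> jog_arm([
  [[0.375, 0.6, 0, 0, 0, 0, 1], [0.375, 0.6, 0, 0, 0, 0, 1], [0.375, 0.6, 0, 0, 0, 0, 1], [0.375, 0.6, 0, 0, 0, 0, 1], [0, 0, 0, 0, 0, 0, 1], [0, 0, 0, 0, 0, 0, 1]],
])

```text
clock: 3.8
tool_pos: [0.5132, -0.0035, 0.3003]
tcp_rot: [-0.0, 0.975, 0.224, -0.0]
ft_force: [-0.4, -0.3, 0.0]
finger_gap: 1.002
finger_force: 0.0
```

```bash
python3 - <<'E'
from h import *
np.set_printoptions(precision=4,suppress=True)
f=grab('wrist'); save(f,'w1.png'); print(pose()[0],f['c'],proj(f,[[.5135,-.002,.255],[.5135,-.002,.21]]))
E
```

```text
[ 0.5127 -0.0046  0.3005] [0.5801 0.0293 0.478 ] [[275.5466 215.0376]
 [275.7405 198.151 ]]
```

View pics/w1.png

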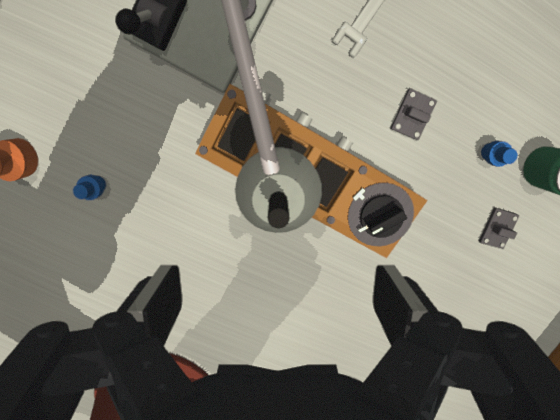

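The wrist view shows the handle top at (278,216), within 3 px of the prediction. The covers are at (413,112) and (500,228), the knob at (380,213), the index mark at (360,196) and the pointer at (373,231). I'll go down and grip.

>>> jog_arm([
  [[0, 0.03, -0.42, 0, 0, 0, 1], [0, 0, -0.42, 0, 0, 0, 1], [0, 0, -0.42, 0, 0, 0, 1], [0, 0, -0.42, 0, 0, 0, 1], [0, 0, 0, 0, 0, 0, 0], [0, 0, 0, 0, 0, 0, 0], [0, 0, 0, 0, 0, 0, 0], [0, 0, 0, 0, 0, 0, 0], [0, 0, 0, 0, 0, 0, 0], [0, 0, 0, 0, 0, 0, 0], [0, 0, 0, 0, 0, 0, 0]],
])

```text
clock: 4.77
tool_pos: [0.5133, -0.0038, 0.2177]
tcp_rot: [0.001, 0.975, 0.222, 0.001]
ft_force: [-1.5, -0.8, 7.0]
finger_gap: 0.161
finger_force: 24.3
```

>>> jog_arm([
  [[-0.261, 0.366, 0, 0, 0, 0, 0], [-0.219, 0.392, 0, 0, 0, 0, 0], [-0.176, 0.413, 0, 0, 0, 0, 0], [-0.129, 0.431, 0, 0, 0, 0, 0], [-0.082, 0.442, 0, 0, 0, 0, 0], [-0.033, 0.448, 0, 0, 0, 0, 0], [0.016, 0.449, 0, 0, 0, 0, 0], [0.065, 0.445, 0, 0, 0, 0, 0], [0.113, 0.435, 0, 0, 0, 0, 0], [0.159, 0.42, 0, 0, 0, 0, 0], [0.204, 0.4, 0, 0, 0, 0, 0], [0.246, 0.375, 0, 0, 0, 0, 0]],
])

```text
clock: 5.77
tool_pos: [0.5076, 0.2485, 0.2173]
tcp_rot: [0.0, 0.975, 0.223, -0.0]
ft_force: [1.7, -2.9, 4.6]
finger_gap: 0.162
finger_force: 25.8
```

>>> jog_arm([
  [[0, 0, 0, 0, 0, 0, 0], [0, 0, 0, 0, 0, 0, 0], [0, 0, 0, 0, 0, 0, 0]],
])

```text
clock: 6.02
tool_pos: [0.5078, 0.2487, 0.2173]
tcp_rot: [-0.001, 0.975, 0.223, 0.0]
ft_force: [-2.9, 3.4, 4.9]
finger_gap: 0.16
finger_force: 25.9
```

>>> jog_arm([
  [[0, 0, 0, 0, 0, 0, 1], [0, 0, 0, 0, 0, 0, 1], [0, 0, 0, 0, 0, 0, 1], [0, 0, 0, 0, 0, 0, 1], [0, 0, 0, 0, 0, 0, 1], [0, 0, 0.1, 0, 0, 0, 1], [0, 0, 0.4, 0, 0, 0, 1], [0, 0, 0.6, 0, 0, 0, 1], [0, 0, 0.5, 0, 0, 0, 1], [0, -0.3, 0.1, 0, 0, 0, 1], [0, -0.65, 0, 0, 0, 0, 1], [0, -0.65, 0, 0, 0, 0, 1]],
])

```text
clock: 7.02
tool_pos: [0.5082, 0.1671, 0.3026]
tcp_rot: [0.0, 0.975, 0.224, 0.001]
ft_force: [-0.3, -0.5, 0.1]
finger_gap: 1.003
finger_force: 0.0
```

>>> jog_arm([
  [[0, -0.65, 0, 0, 0, 0, 1], [0, -0.65, 0, 0, 0, 0, 1], [0, -0.65, 0, 0, 0, 0, 1], [0, -0.65, 0, 0, 0, 0, 1], [0, -0.65, -0.25, 0, 0, 0, 1], [0, -0.65, -0.25, 0, 0, 0, 1], [0, -0.65, -0.25, 0, 0, 0, 1], [0, -0.65, -0.25, 0, 0, 0, 1], [0, -0.3, 0, 0, 0, 0, 1], [0, 0, 0, 0, 0, 0, 1], [0, 0, 0, 0, 0, 0, 1]],
])

```text
clock: 7.93
tool_pos: [0.5079, -0.1083, 0.2519]
tcp_rot: [-0.0, 0.975, 0.222, 0.0]
ft_force: [-0.8, 0.2, 1.8]
finger_gap: 1.0
finger_force: 0.0
```

```bash
python3 - <<'E'
from h import *
f=grab('wrist'); save(f,'w2.png',None,1.4); print(pose()[0]); import pickle; pickle.dump(f,open('w2.pkl','wb'))
g=grab('top'); print(at_z(g,[(298,226)],.045))
for q in ['cover0','knob','block']:
    for h,n in ((f,'w'),(g,'t')): print(n,q,[(round(o['confidence'],2),[int(v) for v in o['box']]) for o in viewer.trace(q,h)])
E
```

```text
[ 0.50803327 -0.10754325  0.25214225]
[[ 0.53413454 -0.01035058  0.045     ]]
w cover0 [(0.67, [441, 182, 485, 229]), (0.58, [334, 40, 382, 103])]
t cover0 [(0.62, [411, 202, 424, 224])]
w knob [(0.92, [293, 163, 348, 215])]
t knob [(0.2, [262, 206, 334, 248])]
w block [(0.7, [104, 37, 373, 236])]
t block [(0.58, [411, 160, 428, 182])]
```

View pics/w2.png

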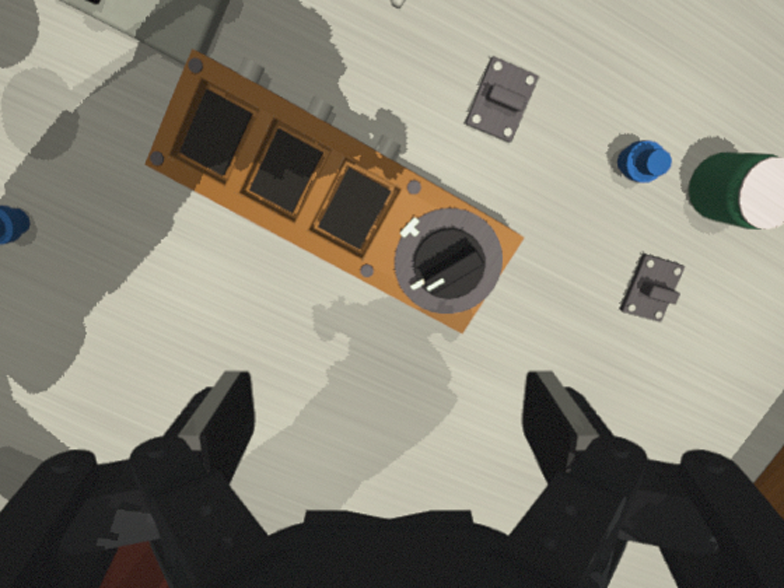

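The wrist view shows three empty pockets, with centres near (215,130), (285,168) and (356,208). There are two covers at (502,99) and (652,288). The knob is at (449,260), the index T at (409,228) and the pointer at (415,284).

```bash
python3 - <<'E'
from h import *
import pickle
np.set_printoptions(precision=4,suppress=True)
f=pickle.load(open('w2.pkl','rb'))
W=lambda L,z: at_z(f,np.array(L)/1.4,z)
P=[W([(207,80),(258,105),(226,181),(172,155)],.045),W([(278,119),(328,144),(297,217),(242,191)],.045),W([(349,160),(401,185),(366,255),(312,229)],.045)]
for p in P: print('pocket c',p.mean(0),'sides',np.linalg.norm(p-np.roll(p,-1,0),axis=1))
print('block',W([(190,52),(147,163),(523,239),(463,333)],.045))
for n,L in (('A',[(493,56),(539,75),(512,142),(464,122)]),('B',[(643,253),(685,264),(660,322),(620,311)])):
    c=W(L,.008); print(n,c.mean(0),np.linalg.norm(c-np.roll(c,-1,0),axis=1))
    for i,j in((0,3),(1,2)): d=c[i]-c[j]; print(' long dir deg',np.degrees(np.arctan2(d[1],d[0])))
    for i,j in((0,1),(3,2)): d=c[i]-c[j]; print(' short dir deg',np.degrees(np.arctan2(d[1],d[0])))
print('knob disc',W([(447,261)],.05),'bar/ptr',W([(436,284)],.081),W([(415,284)],.055),'idx',W([(409,228),(417,221),(401,236)],.047))
# second view: triangulate knob/cover using scene & w
E
```

```text
pocket c [0.53   0.0548 0.045 ] sides [0.0439 0.0659 0.0482 0.0661]
pocket c [ 0.5267 -0.0081  0.045 ] sides [0.0435 0.0643 0.0493 0.0649]
pocket c [ 0.5223 -0.0731  0.045 ] sides [0.0462 0.0649 0.0499 0.0642]
block [[ 0.5772  0.0943  0.045 ]
 [ 0.4827  0.0983  0.045 ]
 [ 0.5593 -0.2097  0.045 ]
 [ 0.4625 -0.2041  0.045 ]]
A [ 0.6558 -0.1459  0.008 ] [0.0427 0.0592 0.0458 0.0584]
 long dir deg 2.8091339603773258
 long dir deg 5.881775405190284
 short dir deg 95.95182358916512
 short dir deg 94.7887543002526
B [ 0.5723 -0.3622  0.008 ] [0.0459 0.0615 0.0453 0.0599]
 long dir deg 11.737376919601486
 long dir deg 11.154870799023495
 short dir deg 102.39414135865968
 short dir deg 100.42791938309581
knob disc [[ 0.5154 -0.1596  0.05  ]] bar/ptr [[ 0.5002 -0.1535  0.081 ]] [[ 0.487  -0.1434  0.055 ]] idx [[ 0.5261 -0.1189  0.047 ]
 [ 0.5342 -0.1223  0.047 ]
 [ 0.5173 -0.1159  0.047 ]]
```

>>> jog_arm([
  [[0.296, -0.077, -0.1, 0, 0, 0.229, 0.6], [0.296, -0.077, -0.1, 0, 0, 0.229, 0.6], [0.296, -0.077, -0.1, 0, 0, 0.229, 0.6], [0.296, -0.077, -0.1, 0, 0, 0.229, 0.6], [0.296, -0.077, -0.1, 0, 0, 0.229, 0.6], [0.296, -0.077, -0.2, 0, 0, 0.229, 0.6], [0.296, -0.077, -0.2, 0, 0, 0.229, 0.6], [0.296, -0.077, -0.2, 0, 0, 0.229, 0.6], [0.296, -0.077, -0.2, 0, 0, 0.229, 0.6], [0.296, -0.077, -0.2, 0, 0, 0.229, 0.6], [0, 0, 0, 0, 0, 0, 0.6], [0, 0, 0, 0, 0, 0, 0.6]],
], grip_force=70)

```text
clock: 9.33
tool_pos: [0.6557, -0.1458, 0.1757]
tcp_rot: [-0.001, 0.68, 0.733, -0.0]
ft_force: [-0.2, 0.3, -0.0]
finger_gap: 0.599
finger_force: 0.0
```

```bash
python3 - <<'E'
from h import *
f=grab('wrist'); save(f,'w3.png',None,1.4);p,R=pose(); print(p,np.degrees(np.arctan2(R[1,0],R[0,0])),r.read_state()['joint_pos'],r.read_state()['finger_gap']); import pickle; pickle.dump(f,open('w3.pkl','wb'))
E
```

```text
[ 0.65559534 -0.14577601  0.17659441] 94.26976934801183 [-3.27560716e-01  5.89855472e-01  2.66005945e-01  1.24776521e+00
  6.88427527e-06  1.16871395e+00] 0.5975472401451244
```

View pics/w3.png

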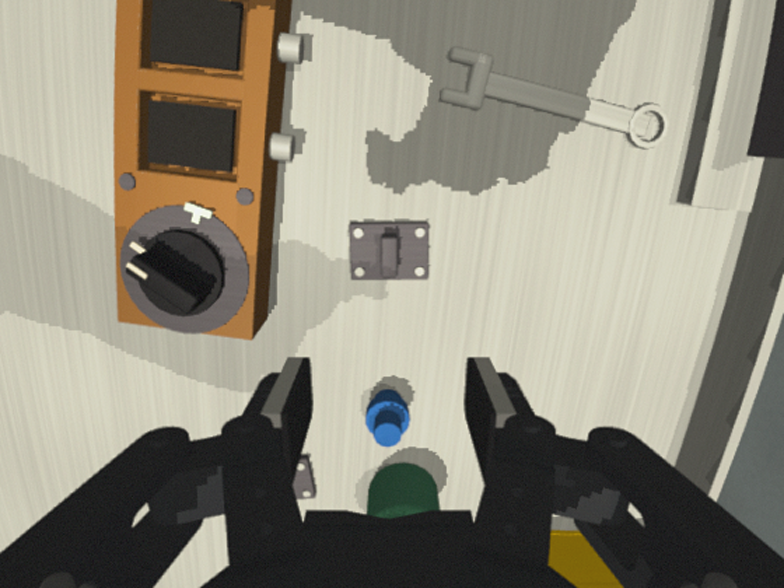

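Here the cover is square to the picture, with its plate at (349..430, 220..279), and the tool is well aligned with it. Pocket0's corners are at (142,91), (240,99), (236,180) and (138,170).

```bash
python3 - <<'E'
from h import *
import pickle
np.set_printoptions(precision=4,suppress=True)
f=pickle.load(open('w2.pkl','rb'));g=pickle.load(open('w3.pkl','rb'))
W=lambda L,z: at_z(g,np.array(L)/1.4,z)
c=W([(349,220),(430,220),(430,279),(349,279)],.008);print(c.mean(0),c)
print('rib',W([(381,236),(397,236)],.028))
for a,b in (((349,160),(240,99)),((401,185),(236,180)),((366,255),(138,170)),((312,229),(142,91))): print('pk0',tri([f,g],[np.array(a)/1.4,np.array(b)/1.4]))
print('covA',[tri([f,g],[np.array(a)/1.4,np.array(b)/1.4]) for a,b in (((493,56),(430,220)),((539,75),(430,279)),((512,142),(349,279)),((464,122),(349,220)))])
print('pk0',W([(240,99),(236,180),(138,170),(142,91)],.045).mean(0),'idx',W([(198,212),(195,222)],.047))
E
```

```text
[ 0.6565 -0.1443  0.008 ] [[ 0.6248 -0.1239  0.008 ]
 [ 0.6847 -0.1194  0.008 ]
 [ 0.6893 -0.1647  0.008 ]
 [ 0.6271 -0.1693  0.008 ]]
rib [[ 0.6494 -0.1305  0.028 ]
 [ 0.6606 -0.1297  0.028 ]]
pk0 [ 0.5546 -0.049   0.0444]
pk0 [ 0.555  -0.0968  0.0539]
pk0 [ 0.4921 -0.0948  0.0565]
pk0 [ 0.4899 -0.0454  0.0428]
covA [array([ 0.6865, -0.1228, -0.007 ]), array([ 0.6904, -0.1675, -0.0033]), array([ 0.6276, -0.1691,  0.0121]), array([ 0.6247, -0.1249,  0.0059])]
pk0 [ 0.521  -0.0707  0.045 ] idx [[ 0.5269 -0.1196  0.047 ]
 [ 0.5246 -0.1264  0.047 ]]
```

>>> jog_arm([
  [[0.01, 0.016, -0.6, 0, 0, 0, 0.5], [0, 0, -0.6, 0, 0, 0, 0.5], [0, 0, -0.6, 0, 0, 0, 0.5], [0, 0, -0.6, 0, 0, 0, 0.5], [0, 0, -0.4, 0, 0, 0, 0.5], [0, 0, -0.3, 0, 0, 0, 0.5], [0, 0, -0.18, 0, 0, 0, 0.5], [0, 0, 0, 0, 0, 0, 0.5], [0, 0, 0, 0, 0, 0, 0], [0, 0, 0, 0, 0, 0, 0], [0, 0, 0, 0, 0, 0, 0], [0, 0, 0, 0, 0, 0, 0]],
])

```text
clock: 10.38
tool_pos: [0.6572, -0.1457, 0.0139]
tcp_rot: [0.001, 0.679, 0.734, 0.0]
ft_force: [-0.2, -1.1, 0.5]
finger_gap: 0.002
finger_force: 0.0
```

>>> jog_arm([
  [[0, 0, 0, 0, 0, 0, 0], [0, 0, 0, 0, 0, 0, 0], [0, 0, 0, 0, 0, 0, 0]],
])

```text
clock: 10.63
tool_pos: [0.6565, -0.1455, 0.0129]
tcp_rot: [0.0, 0.679, 0.734, 0.0]
ft_force: [-0.5, -0.4, -0.0]
finger_gap: -0.003
finger_force: 0.0
```

>>> jog_arm([
  [[0, 0, 0.6, 0, 0, 0, 0], [0, 0, 0.6, 0, 0, 0, 0], [0, 0, 0.6, 0, 0, 0, 0.5], [0, 0, 0.6, 0, 0, 0, 0.5], [0, 0, 0.6, 0, 0, 0, 0.5], [0, 0, 0.2, 0, 0, 0, 0.5], [0, 0, 0, 0, 0, 0, 0.5], [0, 0, 0, 0, 0, 0, 0.5]],
])

```text
clock: 11.3
tool_pos: [0.6566, -0.1454, 0.1726]
tcp_rot: [0.0, 0.679, 0.734, 0.0]
ft_force: [-0.7, 1.1, -1.0]
finger_gap: 0.501
finger_force: 0.0
```

```bash
python3 - <<'E'
from h import *
f=grab('wrist'); save(f,'w4.png',None,1.4);p,R=pose(); print(p,np.degrees(np.arctan2(R[1,0],R[0,0])));import pickle; pickle.dump(f,open('w4.pkl','wb'))
E
```

```text
[ 0.65584295 -0.14523275  0.17139271] 94.41017017654485
```

View pics/w4.png

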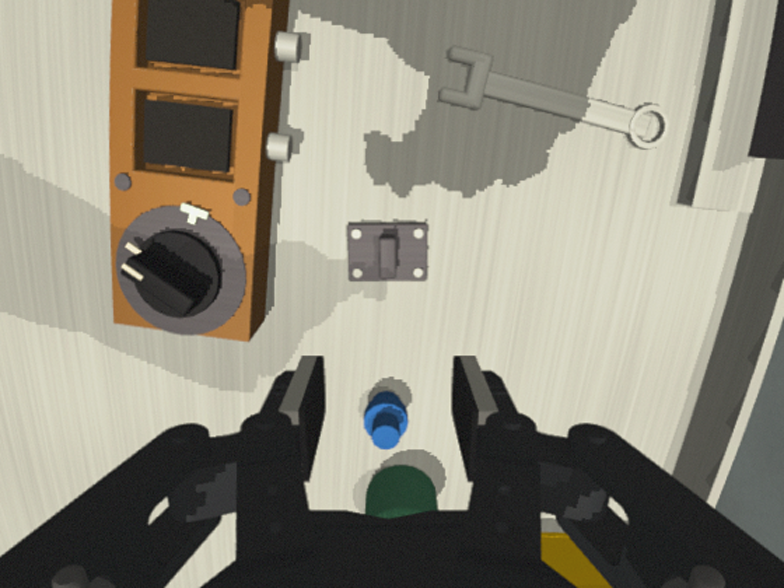

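>>> jog_arm([
  [[0, 0, -0.6, 0, 0, 0, 0.5], [0, 0, -0.6, 0, 0, 0, 0.5], [0, 0, -0.6, 0, 0, 0, 0.5], [0, 0, -0.6, 0, 0, 0, 0.5], [0, 0, -0.2, 0, 0, 0, 0.5], [0, 0, 0, 0, 0, 0, 0.5], [0, 0, 0, 0, 0, 0, 0.5]],
])

```text
clock: 11.93
tool_pos: [0.656, -0.1453, 0.0424]
tcp_rot: [-0.001, 0.679, 0.734, -0.0]
ft_force: [-0.5, -1.1, 1.3]
finger_gap: 0.502
finger_force: 0.0
```

```bash
python3 - <<'E'
from h import *
import pickle
np.set_printoptions(precision=4,suppress=True)
g=pickle.load(open('w4.pkl','rb'))
c=at_z(g,np.array([(347,221),(428,221),(428,281),(347,281)])/1.4,.008);print(c.mean(0))
f=grab('scene'); p,R=pose();print(p); print((proj(f,[p,[.656,-.145,.028],[.656,-.145,.008]])-[190,230])*5)
a=f['pixels'][230:350,190:340,::-1]; 
w=grab('wrist')['pixels'][120:300,190:370,::-1]
cv2.imwrite('pics/s2.png',np.hstack([cv2.resize(a,(500,400),interpolation=2),cv2.resize(w,(300,400))]))
E
```

```text
[ 0.6562 -0.1447  0.008 ]
[ 0.6571 -0.1456  0.0437]
[[341.559  310.3152]
 [341.7192 329.8119]
 [343.1073 356.0188]]
```

View pics/s2.png

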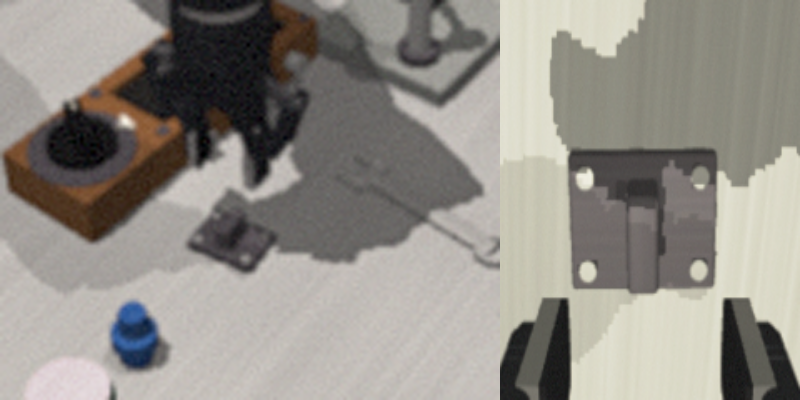

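The scene crop shows the cover at (230,235), where it was measured. The fingertips, at about (200,160) and (260,180), stand above or behind the reported TCP at (228,207). I need to check where the tips really are.

```bash
python3 - <<'E'
from h import *
np.set_printoptions(precision=4,suppress=True)
w=grab('wrist');s=grab('scene');t=grab('top');p,R=pose();print(p)
for a,b in (((224,255),(250,278)),((326,255),(267,284))):
    X=tri([w,s],[a,b]);print(X,'tool',R.T@(X-p),'res',proj(w,X)-a,proj(s,X)-b)
print('T',np.array(w['tool_from_camera']))
print(proj(w,[p,p+R@[0,.021,-.006],p+R@[0,-.021,-.006],p+R@[0,-.021,-.03]]))
st=r.read_state();print(st['joint_pos'],st['joint_vel'])
save(w,'w5.png',None,1.4)
E
```

```text
[ 0.6575 -0.1457  0.0444]
[ 0.6303 -0.1419  0.077 ] tool [ 0.0059 -0.0268 -0.0326] res [[-2.8893  1.2426]] [[0.5284 0.1937]]
[ 0.6801 -0.1367  0.0785] tool [ 0.0072  0.0233 -0.034 ] res [[ 0.068  -0.0357]] [[-0.014 -0.001]]
T [[-0.0006 -0.9564 -0.2922  0.0746]
 [ 1.     -0.0005 -0.0003  0.    ]
 [ 0.0001 -0.2922  0.9564 -0.1777]
 [ 0.      0.      0.      1.    ]]
[[276.9902 241.2805]
 [314.4716 245.3855]
 [239.5041 245.4183]
 [234.2801 264.9068]]
[-0.3266  0.6746  0.0623  0.9558  0.      1.1671] [ 0.0007  0.0024 -0.0084 -0.0048 -0.0002  0.0003]
```

View pics/w5.png

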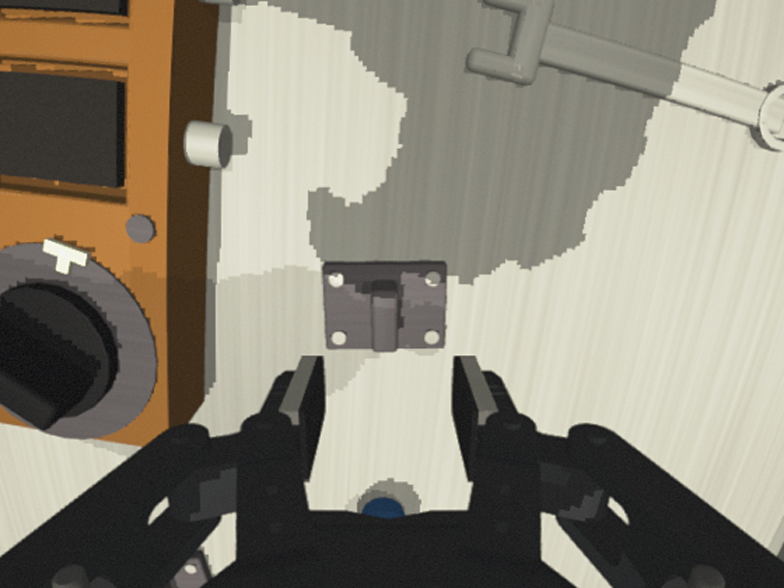

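>>> jog_arm([
  [[0, 0, -0.3, 0, 0, 0, 0.5], [0, 0, -0.3, 0, 0, 0, 0.5], [0, 0, -0.1, 0, 0, 0, 0.5], [0, 0, 0, 0, 0, 0, 0.5], [0, 0, 0, 0, 0, 0, 0.5]],
])

```text
clock: 12.6
tool_pos: [0.6567, -0.1455, 0.0084]
tcp_rot: [0.0, 0.679, 0.734, 0.0]
ft_force: [-0.2, 0.4, -0.3]
finger_gap: 0.497
finger_force: 0.0
```

>>> jog_arm([
  [[0, 0, -0.1, 0, 0, 0, 0.5], [0, 0, -0.08, 0, 0, 0, 0.5], [0, 0, 0, 0, 0, 0, 0.5]],
])

```text
clock: 12.85
tool_pos: [0.6562, -0.1453, -0.0017]
tcp_rot: [-0.0, 0.679, 0.734, -0.0]
ft_force: [-1.2, 0.6, -0.2]
finger_gap: 0.5
finger_force: 0.0
```

>>> jog_arm([
  [[0, 0, -0.1, 0, 0, 0, 0.5], [0, 0, -0.06, 0, 0, 0, 0.5], [0, 0, 0, 0, 0, 0, 0.5], [0, 0, 0, 0, 0, 0, 0.15], [0, 0, 0, 0, 0, 0, 0.15], [0, 0, 0, 0, 0, 0, 0], [0, 0, 0, 0, 0, 0, 0], [0, 0, 0, 0, 0, 0, 0], [0, 0, 0, 0, 0, 0, 0]],
])

```text
clock: 13.6
tool_pos: [0.6567, -0.1455, -0.0089]
tcp_rot: [0.0, 0.679, 0.734, 0.0]
ft_force: [-0.8, -0.1, 3.6]
finger_gap: 0.082
finger_force: 68.8
```

>>> jog_arm([
  [[0, 0, 0, 0, 0, 0, 0.4], [0, 0, 0, 0, 0, 0, 0.4], [0, 0, 0, 0, 0, 0, 0.4], [0, 0, -0.1, 0, 0, 0, 0.4], [0, 0, 0, 0, 0, 0, 0.4], [0, 0, 0, 0, 0, 0, 0.4]],
])

```text
clock: 14.1
tool_pos: [0.656, -0.1452, -0.0149]
tcp_rot: [-0.0, 0.679, 0.734, -0.0]
ft_force: [-0.1, 0.9, 0.2]
finger_gap: 0.403
finger_force: 0.0
```

>>> jog_arm([
  [[0, 0, 0, 0, 0, 0, 0], [0, 0, 0, 0, 0, 0, 0], [0, 0, 0, 0, 0, 0, 0], [0, 0, 0, 0, 0, 0, 0], [0, 0, 0, 0, 0, 0, 0]],
])

```text
clock: 14.52
tool_pos: [0.6566, -0.1454, -0.014]
tcp_rot: [0.0, 0.679, 0.734, 0.0]
ft_force: [0.1, 0.3, 1.6]
finger_gap: 0.111
finger_force: 68.8
```

>>> jog_arm([
  [[0, 0, 0.2, 0, 0, 0, 0], [0, 0, 0.5, 0, 0, 0, 0], [0, 0, 0.6, 0, 0, 0, 0], [0, 0, 0.6, 0, 0, 0, 0], [0, 0, 0.5, 0, 0, 0, 0], [-0.45, 0.245, 0, 0, 0, -0.134, 0], [-0.45, 0.245, 0, 0, 0, -0.133, 0], [-0.45, 0.245, 0, 0, 0, 0, 0], [-0.45, 0.245, 0, 0, 0, 0, 0], [-0.45, 0.245, 0, 0, 0, 0, 0], [-0.44, 0.245, 0, 0, 0, 0, 0], [0, 0, 0, 0, 0, 0, 0]],
])

```text
clock: 15.52
tool_pos: [0.5173, -0.0695, 0.106]
tcp_rot: [-0.002, 0.729, 0.685, -0.001]
ft_force: [0.9, 1.0, -1.6]
finger_gap: 0.107
finger_force: 68.7
```

>>> jog_arm([
  [[0, 0, 0, 0, 0, 0, 0], [0, 0, 0, 0, 0, 0, 0]],
])

```text
clock: 15.68
tool_pos: [0.5229, -0.0722, 0.1065]
tcp_rot: [0.001, 0.729, 0.685, 0.0]
ft_force: [0.9, -0.4, -1.0]
finger_gap: 0.108
finger_force: 68.7
```

```bash
python3 - <<'E'
from h import *
f=grab('wrist'); save(f,'w6.png',None,1.4);p,R=pose(); print(p,np.degrees(np.arctan2(R[1,0],R[0,0])));import pickle; pickle.dump((f,p,R),open('w6.pkl','wb'))
E
```

```text
[ 0.52305664 -0.07240989  0.10625414] 86.39491627220929
```

View pics/w6.png

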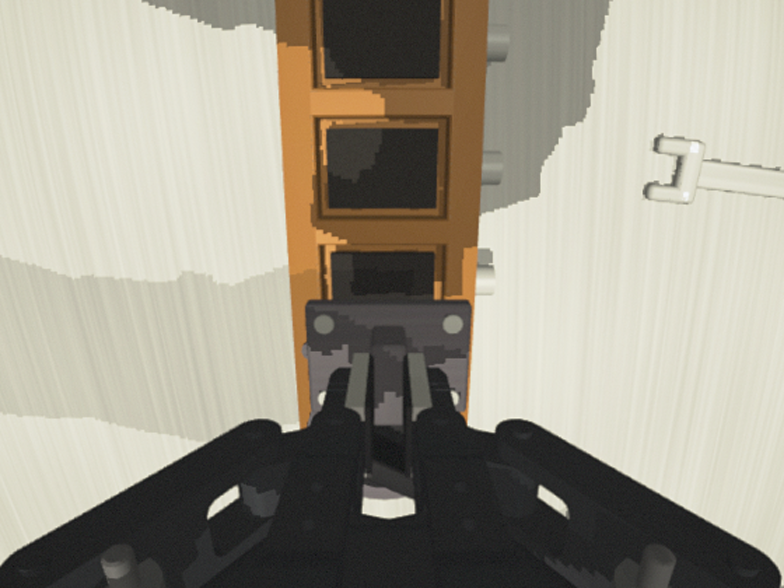

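Held cover: its far edge is at row 302, from x=306 to 471. The block is parallel to the picture's columns, with pocket1's rim at (316..447, 116..217) and pocket0's far rim at row 244.

```bash
python3 - <<'E'
from h import *
import pickle
np.set_printoptions(precision=4,suppress=True)
f,p,R=pickle.load(open('w6.pkl','rb'))
f2=pickle.load(open('w2.pkl','rb'));f3=pickle.load(open('w3.pkl','rb'))
W=lambda L,z: at_z(f,np.array(L)/1.4,z)
p1=W([(315,116),(450,116),(446,218),(317,218)],.045);print('p1',p1,p1.mean(0),np.linalg.norm(p1-np.roll(p1,-1,0),axis=1))
print('p0 top edge',W([(321,244),(447,244)],.045)); print('p2 low edge',W([(313,88),(452,88)],.045))
print('block edges',W([(289,216),(477,216)],.045))
for z in (.12,.128): print('cover top edge',z,W([(307,302),(471,302)],z))
print('TCP',p)
for a,b in (((278,119),(315,116)),((328,144),(317,218)),((297,217),(317,218)),): pass
print('tri p1 +x+y',tri([f2,f],[np.array((278,119))/1.4,np.array((450,116))/1.4]),'-x-y',tri([f2,f],[np.array((297,217))/1.4,np.array((317,218))/1.4]))
E
```

```text
p1 [[ 0.4932  0.0205  0.045 ]
 [ 0.5588  0.0163  0.045 ]
 [ 0.5553 -0.0336  0.045 ]
 [ 0.4891 -0.0294  0.045 ]] [ 0.5241 -0.0066  0.045 ] [0.0658 0.05   0.0663 0.05  ]
p0 top edge [[ 0.4898 -0.043   0.045 ]
 [ 0.5554 -0.0472  0.045 ]]
p2 low edge [[0.4935 0.0334 0.045 ]
 [0.5602 0.0292 0.045 ]]
block edges [[ 0.4748 -0.0274  0.045 ]
 [ 0.5713 -0.0335  0.045 ]]
cover top edge 0.12 [[ 0.494  -0.0503  0.12  ]
 [ 0.5549 -0.0542  0.12  ]]
cover top edge 0.128 [[ 0.4956 -0.0477  0.128 ]
 [ 0.5536 -0.0514  0.128 ]]
TCP [ 0.5231 -0.0724  0.1063]
tri p1 +x+y [0.5597 0.0161 0.0319] -x-y [ 0.4895 -0.0304  0.0331]
```

>>> jog_arm([
  [[-0.046, 0.08, -0.3, 0, 0, 0, 0], [0, 0, -0.5, 0, 0, 0, 0], [0, 0, -0.4, 0, 0, 0, 0], [0, 0, -0.1, 0, 0, 0, 0], [0, 0, 0, 0, 0, 0, 0], [0, 0, 0, 0, 0, 0, 0]],
])

```text
clock: 16.23
tool_pos: [0.5203, -0.0683, 0.0412]
tcp_rot: [0.0, 0.729, 0.684, 0.0]
ft_force: [-0.5, 1.3, -1.3]
finger_gap: 0.106
finger_force: 68.7
```

```bash
python3 - <<'E'
from h import *
f=grab('wrist'); save(f,'w7.png',(140,80,420,300),2.7);p,R=pose(); print(p,np.degrees(np.arctan2(R[1,0],R[0,0])));import pickle; pickle.dump((f,p,R),open('w7.pkl','wb'))
E
```

```text
[ 0.5207364  -0.06834238  0.0416738 ] 86.39109658883135
```

View pics/w7.png

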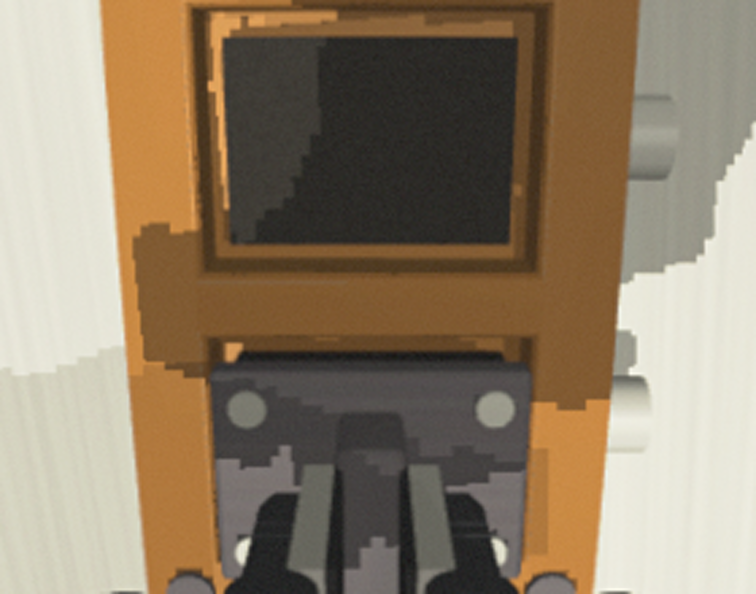

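The cover is centred sideways in pocket0 (212..531 against the rim 207..537). Its far lower edge is near row 363, against the rim at row 337.

```bash
python3 - <<'E'
from h import *
import pickle
np.set_printoptions(precision=4,suppress=True)
f,p,R=pickle.load(open('w7.pkl','rb'))
W=lambda L,z: at_z(f,np.array(L)/2.7+[140,80],z)
p1=W([(190,7),(548,7),(540,272),(203,272)],.045);print('p1',p1.mean(0),np.linalg.norm(p1-np.roll(p1,-1,0),axis=1))
print('p0 edge',W([(208,337),(537,337)],.045).mean(0))
print('cov low edge',W([(212,363),(531,363)],.0557),'top edge',W([(212,380),(531,380)],.0637))
E
```

```text
p1 [ 0.5242 -0.0069  0.045 ] [0.0659 0.0499 0.0668 0.0499]
p0 edge [ 0.5222 -0.0452  0.045 ]
cov low edge [[ 0.4914 -0.0453  0.0557]
 [ 0.5524 -0.0492  0.0557]] top edge [[ 0.4926 -0.046   0.0637]
 [ 0.551  -0.0497  0.0637]]
```

>>> jog_arm([
  [[0, 0, -0.1, 0, 0, 0, 0], [0, 0, -0.1, 0, 0, 0, 0], [0, 0, -0.08, 0, 0, 0, 0], [0, 0, 0, 0, 0, 0, 0], [0, 0, 0, 0, 0, 0, 0]],
])

```text
clock: 16.7
tool_pos: [0.5194, -0.0678, 0.0266]
tcp_rot: [-0.0, 0.729, 0.685, -0.0]
ft_force: [0.3, -0.5, -0.7]
finger_gap: 0.107
finger_force: 68.8
```

>>> jog_arm([
  [[0, 0, -0.03, 0, 0, 0, 0], [0, 0, -0.03, 0, 0, 0, 0], [0, 0, -0.03, 0, 0, 0, 0], [0, 0, -0.02, 0, 0, 0, 0], [0, 0, 0, 0, 0, 0, 0]],
])

```text
clock: 17.12
tool_pos: [0.5198, -0.0679, 0.0226]
tcp_rot: [0.0, 0.729, 0.685, 0.0]
ft_force: [-7.3, 1.4, 22.4]
finger_gap: 0.107
finger_force: 71.6
```

>>> jog_arm([
  [[0, 0, 0.02, 0, 0, 0, 0], [0, 0, 0, 0, 0, 0, 0.4], [0, 0, 0, 0, 0, 0, 0.4], [0, 0, 0, 0, 0, 0, 0.4], [0, 0, 0.2, 0, 0, 0, 0.4], [0, 0, 0.5, 0, 0, 0, 0.4], [0, 0, 0.6, 0, 0, 0, 0.4], [0, 0, 0.6, 0, 0, 0, 0.4], [0, 0, 0.6, 0, 0, 0, 0.4], [0, 0, 0, 0, 0, 0, 0.4], [0, 0, 0, 0, 0, 0, 0.4]],
])

```text
clock: 18.03
tool_pos: [0.521, -0.0683, 0.1493]
tcp_rot: [0.002, 0.729, 0.685, 0.001]
ft_force: [-0.6, 0.0, -0.3]
finger_gap: 0.398
finger_force: 0.0
```

```bash
python3 - <<'E'
from h import *
f=grab('wrist'); save(f,'w8.png',(150,60,420,290),2.6);p,R=pose(); print(p);import pickle; pickle.dump((f,p,R),open('w8.pkl','wb'))
np.set_printoptions(precision=4,suppress=True)
s=grab('scene'); o=viewer.trace('cover0',s); print([(x['confidence'],x['box']) for x in o])
# cover B recheck in scene
print(proj(s,[[.5723,-.3622,.008],[.5207,-.0699,.065]]))
E
```

```text
[ 0.51988662 -0.06798737  0.14773664]
[(0.78, [159.2, 320.4, 185.9, 342.0]), (0.56, [228.0, 251.0, 245.3, 264.1])]
[[179.5285 340.4485]
 [235.5711 252.3172]]
```

View pics/w8.png

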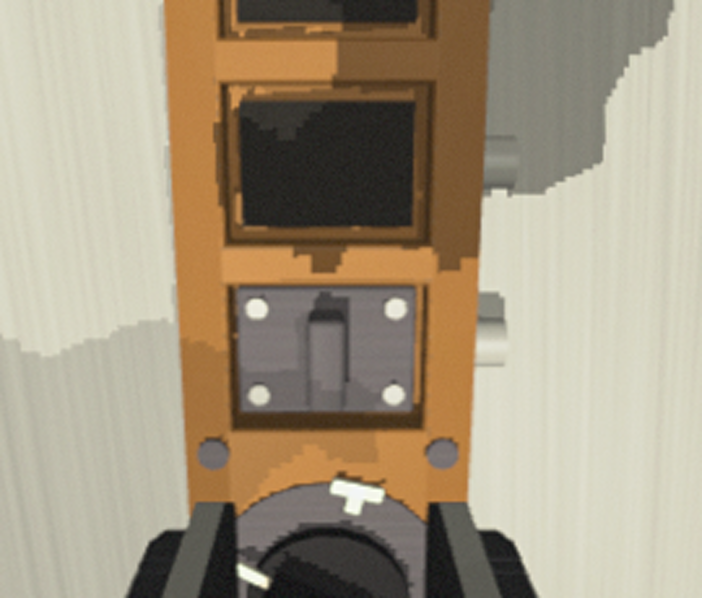

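Cover A lies in pocket0 and looks flush, at (237..414, 286..413) inside the rim (229..423). The scene camera shows that the other cover has been knocked aside, so I'm measuring it again.

```bash
python3 - <<'E'
from h import *
np.set_printoptions(precision=4,suppress=True)
s=grab('scene');t=grab('top')
for f,q in ((s,'s'),(t,'t')):
    for o in viewer.trace('cover0',f):
        m=o['pixels']; c=np.argwhere(m).mean(0)[::-1]; b=cv2.minAreaRect(np.argwhere(m)[:,::-1].astype(np.float32))
        X=at_z(f,cv2.boxPoints(b),.010); print(q,round(o['confidence'],2),o['box'],at_z(f,[c],.012),X[:,:2].tolist())
E
```

```text
s 0.76 [160.1, 320.7, 187.8, 341.5] [[ 0.5339 -0.3466  0.012 ]] [[0.5067908166350118, -0.37275395224913643], [0.4863383688262879, -0.3218373089512712], [0.5574392945255714, -0.31918518915826793], [0.5747900123014715, -0.36876914089470236]]
s 0.66 [228.5, 249.3, 249.7, 263.2] [[ 0.4964 -0.0386  0.012 ]] [[0.4613090997817507, -0.05688557424736429], [0.44802910529664786, 0.0011839215570664807], [0.5260410536489916, -0.017052378615329045], [0.5364018762167881, -0.07251152221244128]]
t 0.72 [402.2, 216.5, 419.2, 241.2] [[ 0.529  -0.3415  0.012 ]] [[0.5565273756563451, -0.3131648788543964], [0.5649541751107449, -0.36216118926642876], [0.50230654788311, -0.37082634040035906], [0.49408480804341237, -0.3220694575722396]]
```

>>> jog_arm([
  [[0.024, -0.613, 0.05, 0, 0, 0.043, 0.4], [0.024, -0.613, 0.05, 0, 0, 0.043, 0.4], [0.024, -0.613, 0.05, 0, 0, 0.043, 0.4], [0.024, -0.613, 0.05, 0, 0, 0.043, 0.4], [0.024, -0.613, 0.05, 0, 0, 0.043, 0.4], [0.024, -0.613, 0.05, 0, 0, 0.043, 0.4], [0.024, -0.613, 0.05, 0, 0, 0.043, 0.4], [0.024, -0.613, 0.05, 0, 0, 0.043, 0.4], [0.024, -0.613, 0, 0, 0, 0.043, 0.4], [0, 0, 0, 0, 0, 0, 0.4], [0, 0, 0, 0, 0, 0, 0.4], [0, 0, 0, 0, 0, 0, 0.4]],
])

```text
clock: 19.38
tool_pos: [0.53, -0.3431, 0.1664]
tcp_rot: [-0.001, 0.656, 0.755, 0.0]
ft_force: [0.3, 0.3, 0.6]
finger_gap: 0.402
finger_force: 0.0
```

```bash
python3 - <<'E'
from h import *
import pickle
np.set_printoptions(precision=4,suppress=True)
f=grab('wrist');p,R=pose(); print(p,np.degrees(np.arctan2(R[1,0],R[0,0])));pickle.dump((f,p,R),open('w9.pkl','wb'))
save(f,'w9.png',(110,0,460,270),2.2)
for o in viewer.trace('cover0',f):
    m=o['pixels']; b=cv2.minAreaRect(np.argwhere(m)[:,::-1].astype(np.float32)); bp=cv2.boxPoints(b)
    X=at_z(f,bp,.008); print(o['confidence'],o['box'],bp.tolist(),X.mean(0),np.linalg.norm(X-np.roll(X,-1,0),axis=1),[np.degrees(np.arctan2(*(X[i]-X[i-1])[[1,0]])) for i in range(4)])
E
```

```text
[ 0.5302 -0.3427  0.1667] 98.0272199843298
0.95 [242.6, 160.6, 305.5, 203.0] [[244.502685546875, 161.8719024658203], [303.1011962890625, 157.7836456298828], [306.165771484375, 201.70936584472656], [247.5672607421875, 205.79762268066406]] [ 0.528  -0.3437  0.008 ] [0.0596 0.0464 0.0619 0.0466] [np.float64(100.36307877344576), np.float64(11.952853221017524), np.float64(-76.82547942773292), np.float64(-167.8780372806944)]
```

View pics/w9.png

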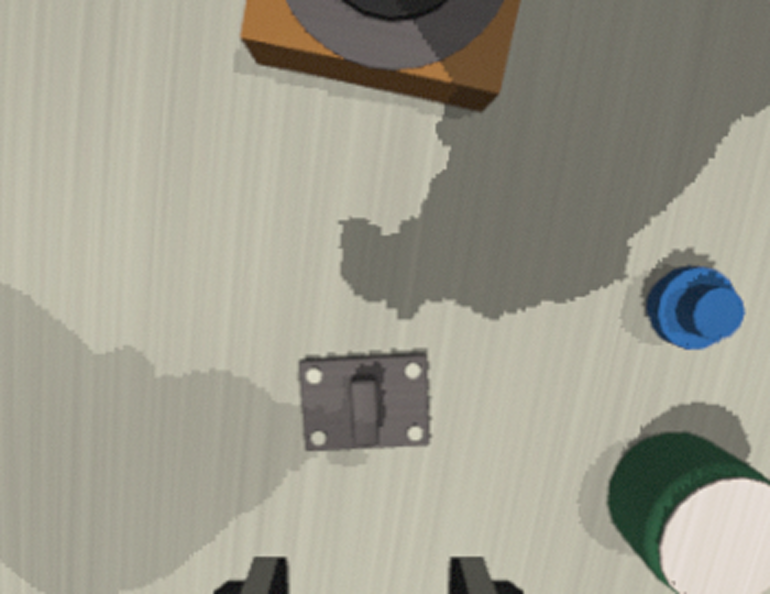

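The cover is turned about 3.6° against the tool, with corners at (300,361), (426,352), (430,444) and (305,451). I'll correct for that and go down.

>>> jog_arm([
  [[-0.03, -0.03, -0.6, 0, 0, 0.12, 0.4], [0, 0, -0.6, 0, 0, 0, 0.4], [0, 0, -0.6, 0, 0, 0, 0.4], [0, 0, -0.6, 0, 0, 0, 0.4], [0, 0, -0.4, 0, 0, 0, 0.4], [0, 0, -0.3, 0, 0, 0, 0.4], [0, 0, -0.2, 0, 0, 0, 0.4], [0, 0, -0.2, 0, 0, 0, 0.4], [0, 0, -0.1, 0, 0, 0, 0.4], [0, 0, 0, 0, 0, 0, 0.4], [0, 0, 0, 0, 0, 0, 0.4]],
])

```text
clock: 20.4
tool_pos: [0.5293, -0.3454, -0.0122]
tcp_rot: [0.0, 0.632, 0.775, -0.0]
ft_force: [0.4, -0.5, -0.2]
finger_gap: 0.403
finger_force: 0.0
```

>>> jog_arm([
  [[0, 0, 0, 0, 0, 0, 0], [0, 0, 0, 0, 0, 0, 0], [0, 0, 0, 0, 0, 0, 0], [0, 0, 0, 0, 0, 0, 0], [0, 0, 0, 0, 0, 0, 0]],
])

```text
clock: 20.82
tool_pos: [0.5296, -0.3458, -0.0116]
tcp_rot: [0.001, 0.632, 0.775, 0.0]
ft_force: [-0.5, 1.1, 5.8]
finger_gap: 0.103
finger_force: 68.6
```

>>> jog_arm([
  [[0, 0, 0.2, 0, 0, 0, 0], [0, 0, 0.5, 0, 0, 0, 0], [0, 0, 0.6, 0, 0, 0, 0], [0, 0, 0.6, 0, 0, 0, 0], [0, 0, 0.6, 0, 0, 0, 0], [-0.01, 0.616, 0, 0, 0, -0.169, 0], [-0.01, 0.616, 0, 0, 0, -0.169, 0], [-0.01, 0.616, 0, 0, 0, -0.169, 0], [-0.01, 0.616, 0, 0, 0, 0, 0], [-0.01, 0.616, 0, 0, 0, 0, 0], [-0.01, 0.616, 0, 0, 0, 0, 0], [-0.01, 0.616, 0, 0, 0, 0, 0]],
])

```text
clock: 21.82
tool_pos: [0.5252, -0.1283, 0.113]
tcp_rot: [0.0, 0.729, 0.684, 0.0]
ft_force: [0.6, 0.1, -1.9]
finger_gap: 0.101
finger_force: 68.7
```

>>> jog_arm([
  [[-0.01, 0.616, 0, 0, 0, 0, 0], [-0.01, 0.616, 0, 0, 0, 0, 0], [-0.01, 0.616, 0, 0, 0, 0, 0], [-0.01, 0.616, 0, 0, 0, 0, 0], [0, 0, -0.4, 0, 0, 0, 0], [0, 0, -0.4, 0, 0, 0, 0], [0, 0, -0.4, 0, 0, 0, 0], [0, 0, 0, 0, 0, 0, 0], [0, 0, 0, 0, 0, 0, 0], [0, 0, 0, 0, 0, 0, 0]],
])

```text
clock: 22.65
tool_pos: [0.5241, -0.0067, 0.0535]
tcp_rot: [0.0, 0.729, 0.684, 0.0]
ft_force: [-0.9, -0.3, -1.6]
finger_gap: 0.101
finger_force: 68.7
```

```bash
python3 - <<'E'
from h import *
f=grab('wrist'); save(f,'w10.png',(140,80,420,300),2.7);p,R=pose(); print(p,np.degrees(np.arctan2(R[1,0],R[0,0])));import pickle; pickle.dump((f,p,R),open('w10.pkl','wb'))
E
```

```text
[ 0.52445373 -0.00676787  0.0536697 ] 86.38616073157539
```

View pics/w10.png

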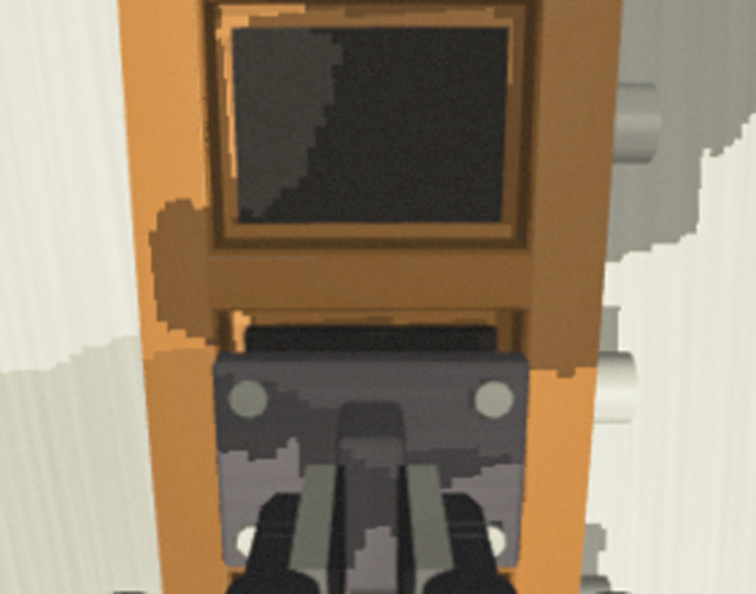

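The held cover's far lower edge is at row 354, from x=214 to 528. Pocket1's far rim is at row 311, from x=216 to 530.

```bash
python3 - <<'E'
from h import *
import pickle
np.set_printoptions(precision=4,suppress=True)
f,p,R=pickle.load(open('w10.pkl','rb'))
W=lambda L,z: at_z(f,np.array(L)/2.7+[140,80],z)
print('p1 edge',W([(216,311),(530,311)],.045).mean(0),W([(216,311),(530,311)],.045))
p1=W([(203,2),(539,2),(530,247),(215,247)],.045);print('p2',p1.mean(0),np.linalg.norm(p1-np.roll(p1,-1,0),axis=1))
print('cov low edge',W([(214,354),(528,354)],.0655),'top edge',W([(214,368),(528,368)],.0735))
E
```

```text
p1 edge [0.5263 0.0185 0.045 ] [[0.4927 0.0207 0.045 ]
 [0.56   0.0163 0.045 ]]
p2 [0.5285 0.0569 0.045 ] [0.0661 0.049  0.0663 0.049 ]
cov low edge [[0.4952 0.0173 0.0655]
 [0.556  0.0134 0.0655]] top edge [[0.4965 0.017  0.0735]
 [0.5546 0.0133 0.0735]]
```

>>> jog_arm([
  [[0.01, 0.01, -0.15, 0, 0, 0, 0], [0, 0, -0.15, 0, 0, 0, 0], [0, 0, -0.12, 0, 0, 0, 0], [0, 0, -0.06, 0, 0, 0, 0], [0, 0, 0, 0, 0, 0, 0], [0, 0, 0, 0, 0, 0, 0]],
])

```text
clock: 23.2
tool_pos: [0.5235, -0.0059, 0.0279]
tcp_rot: [-0.0, 0.729, 0.685, -0.0]
ft_force: [-0.3, -0.7, -1.3]
finger_gap: 0.103
finger_force: 68.7
```

>>> jog_arm([
  [[0, 0, -0.03, 0, 0, 0, 0], [0, 0, -0.03, 0, 0, 0, 0], [0, 0, -0.03, 0, 0, 0, 0], [0, 0, -0.03, 0, 0, 0, 0], [0, 0, 0, 0, 0, 0, 0]],
])

```text
clock: 23.62
tool_pos: [0.5242, -0.0059, 0.0249]
tcp_rot: [0.001, 0.729, 0.685, 0.0]
ft_force: [-12.5, 2.7, 37.5]
finger_gap: 0.099
finger_force: 73.8
```

>>> jog_arm([
  [[0, 0, 0.04, 0, 0, 0, 0], [0, 0, 0, 0, 0, 0, 0.4], [0, 0, 0, 0, 0, 0, 0.4], [0, 0, 0, 0, 0, 0, 0.4], [0, 0, 0.2, 0, 0, 0, 0.4], [0, 0, 0.5, 0, 0, 0, 0.4], [0, 0, 0.6, 0, 0, 0, 0.4], [0, 0, 0.6, 0, 0, 0, 0.4], [0, 0, 0.6, 0, 0, 0, 0.4], [0, 0, 0, 0, 0, 0, 0.4], [0, 0, 0, 0, 0, 0, 0.4]],
])

```text
clock: 24.53
tool_pos: [0.5253, -0.0062, 0.1512]
tcp_rot: [0.001, 0.729, 0.685, 0.001]
ft_force: [0.6, -0.3, 0.0]
finger_gap: 0.401
finger_force: 0.0
```

```bash
python3 - <<'E'
from h import *
f=grab('wrist'); p,R=pose(); print(p);import pickle; pickle.dump((f,p,R),open('w11.pkl','wb'))
E
```

```text
[ 0.52416273 -0.00598764  0.14963264]
```

>>> jog_arm([
  [[-0.03, -0.6, 0, 0, 0, 0, 0.6], [-0.03, -0.6, 0, 0, 0, 0, 0.6], [-0.03, -0.6, 0, 0, 0, 0, 0.6], [-0.03, -0.6, 0, 0, 0, 0, 0.6], [-0.03, -0.6, 0, 0, 0, 0, 0.6], [0, 0, 0, 0, 0, 0, 0.6], [0, 0, 0, 0, 0, 0, 0.6]],
])

```text
clock: 25.17
tool_pos: [0.5153, -0.1569, 0.1477]
tcp_rot: [-0.001, 0.73, 0.684, -0.0]
ft_force: [0.5, 0.4, -0.5]
finger_gap: 0.597
finger_force: 0.0
```

```bash
cat > k.py <<'E'
from h import *
np.set_printoptions(precision=4,suppress=True)
def whites(f,K0=(.5154,-.1596)):
    im=f['pixels'].astype(int); m=((im.min(2)>185)&(im.max(2)-im.min(2)<40)).astype(np.uint8)
    n,l,s,c=cv2.connectedComponentsWithStats(m)
    for i in range(1,n):
        if 4<s[i,4]<400:
            for z in (.050,.081):
                X=at_z(f,[c[i]],z)[0,:2]-K0; 
                if np.hypot(*X)<.055: print('white',c[i],s[i],z,X,'r',round(np.hypot(*X),4),'deg',round(np.degrees(np.arctan2(X[1],X[0])),1))
E
python3 - <<'E'
from k import *
import pickle
f,p,R=pickle.load(open('w11.pkl','rb'))
for n in range(2): pass
f2=grab('wrist');p2,R2=pose();print(p2,np.degrees(np.arctan2(R2[1,0],R2[0,0])))
whites(f2)
print('w2');whites(pickle.load(open('w2.pkl','rb')));print('w3');whites(pickle.load(open('w3.pkl','rb')))
for o in viewer.trace('knob',f2): print(o['confidence'],o['box'])
pickle.dump((f2,p2,R2),open('w12.pkl','wb'))
E
```

```text
[ 0.5155 -0.1558  0.1479] 86.32655391535447
white [289.6769 155.6769] [284 152  15   9  65] 0.05 [0.0124 0.0375] r 0.0395 deg 71.7
white [289.6769 155.6769] [284 152  15   9  65] 0.081 [0.0116 0.042 ] r 0.0436 deg 74.6
white [243.7941 187.3676] [237 183  14  10  68] 0.05 [-0.028   0.0132] r 0.031 deg 154.8
white [243.7941 187.3676] [237 183  14  10  68] 0.081 [-0.0243  0.0204] r 0.0317 deg 140.0
white [256.9219 203.7188] [249 199  17  10  64] 0.05 [-0.0181 -0.002 ] r 0.0182 deg -173.8
white [256.9219 203.7188] [249 199  17  10  64] 0.081 [-0.0155  0.0069] r 0.0169 deg 155.9
white [334.1667 216.6667] [334 215   2   5   6] 0.05 [ 0.0483 -0.0181] r 0.0516 deg -20.6
white [334.1667 216.6667] [334 215   2   5   6] 0.081 [ 0.0434 -0.0074] r 0.0441 deg -9.7
white [334. 223.] [334 221   1   5   5] 0.05 [ 0.0481 -0.024 ] r 0.0537 deg -26.5
white [334. 223.] [334 221   1   5   5] 0.081 [ 0.0432 -0.0126] r 0.0451 deg -16.3
white [333.5  235.95] [333 229   2  15  20] 0.081 [ 0.0427 -0.0235] r 0.0487 deg -28.8
white [333.3333 247.1667] [333 246   2   4   6] 0.081 [ 0.0424 -0.0331] r 0.0538 deg -3
[... 656 characters left out ...]
94 200   8   7  28] 0.081 [-0.0218  0.0196] r 0.0293 deg 138.0
w3
white [140.5455 151.3864] [132 145  19  15 132] 0.05 [0.0118 0.0405] r 0.0422 deg 73.7
white [140.5455 151.3864] [132 145  19  15 132] 0.081 [0.0244 0.0454] r 0.0515 deg 61.7
white [ 97.5    176.6429] [ 93 174  10   6  28] 0.05 [-0.0314  0.0138] r 0.0343 deg 156.2
white [ 97.5    176.6429] [ 93 174  10   6  28] 0.081 [-0.0144  0.0214] r 0.0258 deg 123.9
white [ 97.1071 192.7857] [ 91 189  13   9  28] 0.05 [-0.033  -0.0022] r 0.0331 deg -176.2
white [ 97.1071 192.7857] [ 91 189  13   9  28] 0.081 [-0.0159  0.007 ] r 0.0173 deg 156.1
0.72 [238.6, 168.5, 309.7, 239.7]
0.66 [210.6, 5.6, 356.1, 248.9]
0.35 [237.9, 0.0, 316.6, 36.1]
```

>>> jog_arm([
  [[0, -0.076, 0, 0, 0, 0.23, 0.6], [0, 0, 0, 0, 0, 0.23, 0.6], [0, 0, 0, 0, 0, 0.23, 0.6], [0, 0, 0, 0, 0, 0.23, 0.6], [0, 0, 0, 0, 0, 0.23, 0.6], [0, 0, 0, 0, 0, 0.23, 0.6], [0, 0, 0, 0, 0, 0.23, 0.6], [0, 0, 0, 0, 0, 0.23, 0.6], [0, 0, 0, 0, 0, 0.23, 0.6], [0, 0, 0, 0, 0, 0.23, 0.6], [0, 0, 0, 0, 0, 0, 0.6], [0, 0, 0, 0, 0, 0, 0.6]],
], grip_force=40)

```text
clock: 26.27
tool_pos: [0.5163, -0.1586, 0.1489]
tcp_rot: [-0.0, 0.214, 0.977, 0.0]
ft_force: [-0.8, -0.0, -0.1]
finger_gap: 0.598
finger_force: 0.0
```

```bash
python3 - <<'E'
from k import *
import pickle
f2=grab('wrist');p2,R2=pose();print(p2,np.degrees(np.arctan2(R2[1,0],R2[0,0])),r.read_state()['joint_pos'])
whites(f2)
# covers seated? corners from w11 (camera above pockets): dark plate extents
f,p,R=pickle.load(open('w11.pkl','rb'))
for o in viewer.trace('cover0',f2): print(o['confidence'],o['box'])
E
```

```text
[ 0.5163 -0.1588  0.149 ] 155.22300158249087 [-0.4339  0.3502 -0.195   1.0261  0.0001 -0.0014]
white [277.3509 161.9474] [275 155   6  15  57] 0.05 [-0.0263  0.0139] r 0.0298 deg 152.2
white [277.3509 161.9474] [275 155   6  15  57] 0.081 [-0.0308  0.0159] r 0.0347 deg 152.7
white [275.1064 185.0426] [273 177   5  17  47] 0.05 [-0.0092  0.0038] r 0.0099 deg 157.3
white [275.1064 185.0426] [273 177   5  17  47] 0.081 [-0.0156  0.007 ] r 0.0171 deg 155.7
white [324.4815 180.963 ] [322 179   6   6  27] 0.05 [0.0051 0.0435] r 0.0438 deg 83.2
white [324.4815 180.963 ] [322 179   6   6  27] 0.081 [-0.0029  0.0422] r 0.0423 deg 93.9
0.95 [411.1, 87.1, 477.8, 172.4]
0.87 [337.4, 115.6, 405.3, 193.8]
```

>>> jog_arm([
  [[-0.018, -0.016, -0.5, 0, 0, 0, 0.5], [0, 0, -0.5, 0, 0, 0, 0.5], [0, 0, -0.5, 0, 0, 0, 0.5], [0, 0, -0.4, 0, 0, 0, 0.5], [0, 0, -0.24, 0, 0, 0, 0.5], [0, 0, 0, 0, 0, 0, 0.5], [0, 0, 0, 0, 0, 0, 0], [0, 0, 0, 0, 0, 0, 0], [0, 0, 0, 0, 0, 0, 0], [0, 0, 0, 0, 0, 0, 0], [0, 0, 0, 0, 0, 0, 0], [0, 0, 0, 0, 0, 0, 0]],
])

```text
clock: 27.37
tool_pos: [0.5159, -0.1623, 0.0434]
tcp_rot: [0.001, 0.214, 0.977, -0.002]
ft_force: [-3.1, -7.2, -1.8]
finger_gap: 0.137
finger_force: 38.3
```

>>> jog_arm([
  [[0, 0, 0, 0, 0, -0.226, 0], [0, 0, 0, 0, 0, -0.226, 0], [0, 0, 0, 0, 0, -0.226, 0], [0, 0, 0, 0, 0, -0.226, 0], [0, 0, 0, 0, 0, -0.226, 0], [0, 0, 0, 0, 0, -0.226, 0], [0, 0, 0, 0, 0, -0.226, 0], [0, 0, 0, 0, 0, -0.226, 0], [0, 0, 0, 0, 0, -0.226, 0], [0, 0, 0, 0, 0, -0.226, 0], [0, 0, 0, 0, 0, -0.226, 0], [0, 0, 0, 0, 0, -0.226, 0]],
])

```text
clock: 28.37
tool_pos: [0.5142, -0.163, 0.0434]
tcp_rot: [0.001, 0.801, 0.599, -0.002]
ft_force: [-9.9, -10.0, 4.1]
finger_gap: 0.134
finger_force: 39.2
```

>>> jog_arm([
  [[0, 0, 0, 0, 0, 0, 0], [0, 0, 0, 0, 0, 0, 0], [0, 0, 0, 0, 0, 0, 0]],
])

```text
clock: 28.62
tool_pos: [0.5141, -0.163, 0.0433]
tcp_rot: [0.001, 0.799, 0.601, -0.002]
ft_force: [-9.7, -10.8, 1.9]
finger_gap: 0.138
finger_force: 39.5
```

```bash
python3 - <<'E'
from k import *
f2=grab('wrist');p2,R2=pose();print(p2,np.degrees(np.arctan2(R2[1,0],R2[0,0])))
whites(f2)
E
```

```text
[ 0.5142 -0.1631  0.0434] 73.90098154289329
white [276.1786 162.5357] [273 160   8   7  28] 0.05 [0.0112 0.0417] r 0.0432 deg 75.0
white [276.1786 162.5357] [273 160   8   7  28] 0.081 [0.0127 0.0467] r 0.0484 deg 74.7
```

>>> jog_arm([
  [[0, 0, 0, 0, 0, 0, 0.5], [0, 0, 0, 0, 0, 0, 0.5], [0, 0, 0, 0, 0, 0, 0.5], [0, 0, 0, 0, 0, 0, 0.5], [0, 0, 0.3, 0, 0, 0, 0.5], [0, 0, 0.6, 0, 0, 0, 0.5], [0, 0, 0.6, 0, 0, 0, 0.5], [0, 0, 0.6, 0, 0, 0, 0.5], [-0.1, -0.4, 0.1, 0, 0, 0, 0.5], [-0.1, -0.4, 0, 0, 0, 0, 0.5], [0, 0, 0, 0, 0, 0, 0.5], [0, 0, 0, 0, 0, 0, 0.5]],
])

```text
clock: 29.67
tool_pos: [0.5056, -0.201, 0.1524]
tcp_rot: [0.0, 0.799, 0.602, 0.0]
ft_force: [-0.0, -0.5, -0.2]
finger_gap: 0.502
finger_force: 0.0
```

```bash
python3 - <<'E'
from k import *
f2=grab('wrist');p2,R2=pose();print(p2,np.degrees(np.arctan2(R2[1,0],R2[0,0])))
whites(f2); save(f2,'w13.png',(130,0,420,230),2.6)
E
```

```text
[ 0.5055 -0.2004  0.1521] 74.00138411728375
white [207.6842 131.0263] [204 120   8  24  38] 0.081 [-0.0431  0.028 ] r 0.0514 deg 147.0
white [316.6 194.4] [316 193   2   4   5] 0.081 [ 0.0221 -0.0411] r 0.0466 deg -61.7
white [284.3125 203.25  ] [283 201   4   6  16] 0.05 [-0.0057 -0.0499] r 0.0502 deg -96.5
white [284.3125 203.25  ] [283 201   4   6  16] 0.081 [-0.0039 -0.041 ] r 0.0412 deg -95.4
```

View pics/w13.png

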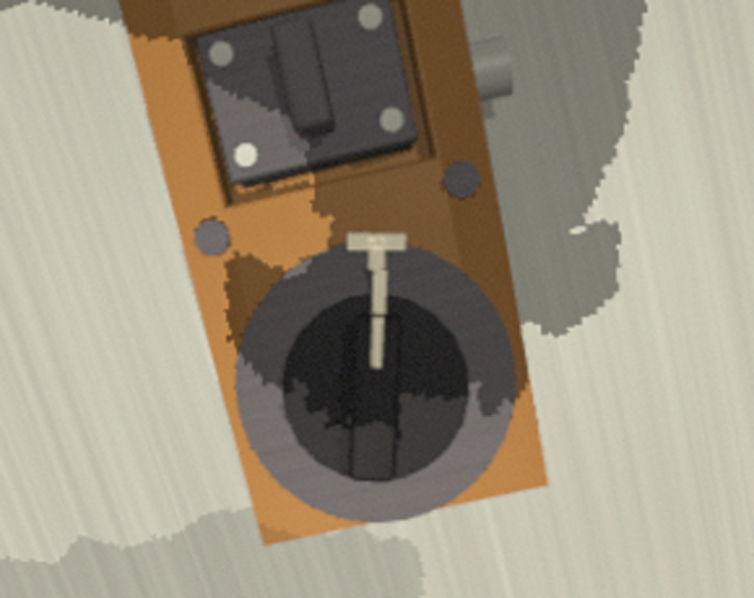

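The pointer lines up with the index stem: the pointer is at (379,290) and the T's stem at (376,258). I'll check numerically that cover A is level, using its screw heads from two views.

```bash
python3 - <<'E'
from h import *
import pickle
np.set_printoptions(precision=4,suppress=True)
a=pickle.load(open('w8.pkl','rb'))[0]; b=grab('wrist')
def sub(f,uv,hw=7):
    g=f['pixels'].astype(np.float32).mean(2); x,y=map(int,np.round(uv)); w=g[y-hw:y+hw+1,x-hw:x+hw+1]
    m=np.clip(w-(np.median(w)+0.5*(w.max()-np.median(w))),0,None)
    yy,xx=np.mgrid[-hw:hw+1,-hw:hw+1]; m*=(xx**2+yy**2<=36); return np.array([x+(m*xx).sum()/m.sum(),y+(m*yy).sum()/m.sum()])
for n,u,v in (('-x+y',(257,309),(221,53)),('+x+y',(395,308),(370,16)),('-x-y',(259,394),(246,154)),('+x-y',(393,394),(392,119)),('blk-',(213,453),(212,237)),('blk+',(441,453),(461,179)),('blk edge -x idx',(353,512),(376,265))):
    ua=np.array(u)/2.6+[150,60]; vb=np.array(v)/2.6+[130,0]
    X=tri([a,b],[ua,vb]); s=''
    if 'blk' not in n:
        sa,sb=sub(a,ua),sub(b,vb); s=(sa-ua,sb-vb,tri([a,b],[sa,sb]))
    print(n,X,s)
E
```

```text
-x+y [ 0.498  -0.0518  0.0474] (array([-0.5131, -0.5823]), array([0.1464, 0.5701]), array([ 0.4976, -0.0517,  0.0453]))
  return _methods._mean(a, axis=axis, dtype=dtype,
  ret = ret.dtype.type(ret / rcount)
Traceback (most recent call last):
ValueError: zero-size array to reduction operation maximum which has no identity
```

```bash
python3 - <<'E'
from h import *
import pickle
np.set_printoptions(precision=4,suppress=True)
a=pickle.load(open('w8.pkl','rb'))[0]; b=grab('wrist')
for n,u,v in (('-x+y',(257,309),(221,53)),('+x+y',(395,308),(370,16)),('-x-y',(259,394),(246,154)),('+x-y',(393,394),(392,119)),('blk-',(213,453),(212,237)),('blk+',(441,453),(461,179)),('idx',(353,512),(376,265))):
    print(n,tri([a,b],[np.array(u)/2.6+[150,60],np.array(v)/2.6+[130,0]]))
E
```

```text
-x+y [ 0.498  -0.0517  0.0481]
+x+y [ 0.5434 -0.0543  0.0478]
-x-y [ 0.4962 -0.0811  0.0474]
+x-y [ 0.5416 -0.084   0.0477]
blk- [ 0.4784 -0.1014  0.0476]
blk+ [ 0.5573 -0.1065  0.0479]
idx [ 0.5254 -0.124   0.0538]
```

>>> jog_arm([
  [[0.054, 0.553, 0, 0, 0, 0, 0], [0.054, 0.553, 0, 0, 0, 0, 0], [0.054, 0.553, 0, 0, 0, 0, 0], [0.054, 0.553, 0, 0, 0, 0, 0], [0.054, 0.553, 0, 0, 0, 0, 0], [0.054, 0.553, -0.2, 0, 0, 0, 0], [0.054, 0.553, -0.3, 0, 0, 0, 0], [0, 0, -0.5, 0, 0, 0, 0], [0, 0, -0.5, 0, 0, 0, 0], [0, 0, -0.3, 0, 0, 0, 0], [0, 0, 0, 0, 0, 0, 0], [0, 0, 0, 0, 0, 0, 0]],
])

```text
clock: 30.82
tool_pos: [0.5237, -0.0063, 0.0618]
tcp_rot: [-0.001, 0.798, 0.602, -0.001]
ft_force: [-0.1, -1.0, -0.5]
finger_gap: -0.002
finger_force: 0.0
```

>>> jog_arm([
  [[0, 0, -0.06, 0, 0, 0, 0], [0, 0, -0.06, 0, 0, 0, 0], [0, 0, 0, 0, 0, 0, 0]],
])

```text
clock: 31.07
tool_pos: [0.5249, -0.0071, 0.0566]
tcp_rot: [0.0, 0.798, 0.602, 0.0]
ft_force: [-0.4, -0.6, -0.2]
finger_gap: -0.001
finger_force: 0.0
```

>>> jog_arm([
  [[0, 0, -0.05, 0, 0, 0, 0], [0, 0, -0.03, 0, 0, 0, 0], [0, 0, 0, 0, 0, 0, 0]],
])

```text
clock: 31.32
tool_pos: [0.5244, -0.0071, 0.0521]
tcp_rot: [-0.0, 0.798, 0.602, -0.0]
ft_force: [-0.8, 0.5, 0.1]
finger_gap: 0.001
finger_force: 0.0
```

>>> jog_arm([
  [[0, 0, -0.04, 0, 0, 0, 0], [0, 0, -0.04, 0, 0, 0, 0], [0, 0, 0, 0, 0, 0, 0]],
])

```text
clock: 31.57
tool_pos: [0.5242, -0.007, 0.0478]
tcp_rot: [-0.0, 0.798, 0.602, -0.0]
ft_force: [-0.2, -0.2, 0.3]
finger_gap: 0.004
finger_force: 0.0
```

>>> jog_arm([
  [[0, 0, -0.03, 0, 0, 0, 0], [0, 0, 0, 0, 0, 0, 0], [0, 0, 0, 0, 0, 0, 0]],
])

```text
clock: 31.82
tool_pos: [0.5244, -0.007, 0.0466]
tcp_rot: [-0.0, 0.798, 0.602, -0.0]
ft_force: [0.2, 0.5, 0.2]
finger_gap: 0.002
finger_force: 0.0
```

>>> jog_arm([
  [[0, 0, -0.03, 0, 0, 0, 0], [0, 0, -0.02, 0, 0, 0, 0], [0, 0, 0, 0, 0, 0, 0]],
])

```text
clock: 32.07
tool_pos: [0.5243, -0.007, 0.044]
tcp_rot: [-0.0, 0.798, 0.602, -0.0]
ft_force: [0.1, -0.6, 0.4]
finger_gap: 0.001
finger_force: 0.0
```

>>> jog_arm([
  [[0, 0, -0.03, 0, 0, 0, 0], [0, 0, 0, 0, 0, 0, 0]],
])

```text
clock: 32.23
tool_pos: [0.5243, -0.007, 0.0425]
tcp_rot: [-0.0, 0.798, 0.602, -0.0]
ft_force: [-0.1, -0.2, 0.3]
finger_gap: -0.001
finger_force: 0.0
```

>>> jog_arm([
  [[0, 0, -0.03, 0, 0, 0, 0], [0, 0, 0, 0, 0, 0, 0]],
])

```text
clock: 32.4
tool_pos: [0.5243, -0.007, 0.041]
tcp_rot: [-0.0, 0.798, 0.602, -0.0]
ft_force: [0.1, -0.2, 0.0]
finger_gap: 0.003
finger_force: 0.0
```

>>> jog_arm([
  [[0, 0, -0.03, 0, 0, 0, 0], [0, 0, 0, 0, 0, 0, 0]],
])

```text
clock: 32.57
tool_pos: [0.5243, -0.007, 0.0395]
tcp_rot: [-0.0, 0.798, 0.602, -0.0]
ft_force: [-0.5, 0.5, 0.8]
finger_gap: 0.001
finger_force: 0.0
```

>>> jog_arm([
  [[0, 0, -0.03, 0, 0, 0, 0], [0, 0, 0, 0, 0, 0, 0]],
])

```text
clock: 32.73
tool_pos: [0.5243, -0.007, 0.038]
tcp_rot: [-0.0, 0.798, 0.602, -0.0]
ft_force: [0.2, 0.2, 0.4]
finger_gap: -0.0
finger_force: 0.0
```

>>> jog_arm([
  [[0, 0, -0.02, 0, 0, 0, 0], [0, 0, 0, 0, 0, 0, 0]],
])

```text
clock: 32.9
tool_pos: [0.5243, -0.007, 0.0371]
tcp_rot: [-0.0, 0.798, 0.602, -0.0]
ft_force: [-0.4, -0.4, -0.7]
finger_gap: -0.0
finger_force: 0.0
```

>>> jog_arm([
  [[0, 0, -0.03, 0, 0, 0, 0], [0, 0, 0, 0, 0, 0, 0]],
])

```text
clock: 33.07
tool_pos: [0.5243, -0.007, 0.0355]
tcp_rot: [-0.0, 0.798, 0.602, -0.0]
ft_force: [0.1, 0.2, -1.1]
finger_gap: 0.0
finger_force: 0.0
```

>>> jog_arm([
  [[0, 0, -0.03, 0, 0, 0, 0], [0, 0, 0, 0, 0, 0, 0]],
])

```text
clock: 33.23
tool_pos: [0.5243, -0.007, 0.034]
tcp_rot: [-0.0, 0.798, 0.602, -0.0]
ft_force: [0.9, 0.1, -1.5]
finger_gap: 0.0
finger_force: 0.0
```

>>> jog_arm([
  [[0, 0, -0.03, 0, 0, 0, 0], [0, 0, 0, 0, 0, 0, 0]],
])

```text
clock: 33.4
tool_pos: [0.5243, -0.007, 0.0325]
tcp_rot: [-0.0, 0.798, 0.602, -0.0]
ft_force: [0.1, 0.1, -0.4]
finger_gap: 0.0
finger_force: 0.0
```

>>> jog_arm([
  [[0, 0, -0.03, 0, 0, 0, 0], [0, 0, 0, 0, 0, 0, 0]],
])

```text
clock: 33.57
tool_pos: [0.5243, -0.007, 0.031]
tcp_rot: [-0.0, 0.798, 0.602, -0.0]
ft_force: [0.2, 0.6, 0.6]
finger_gap: -0.001
finger_force: 0.0
```

>>> jog_arm([
  [[0, 0, -0.03, 0, 0, 0, 0], [0, 0, 0, 0, 0, 0, 0]],
])

```text
clock: 33.73
tool_pos: [0.5244, -0.007, 0.0295]
tcp_rot: [-0.0, 0.798, 0.602, -0.0]
ft_force: [-0.2, -0.2, 0.5]
finger_gap: 0.003
finger_force: 0.0
```

>>> jog_arm([
  [[0, 0, -0.03, 0, 0, 0, 0], [0, 0, 0, 0, 0, 0, 0]],
])

```text
clock: 33.9
tool_pos: [0.5247, -0.0071, 0.0293]
tcp_rot: [0.0, 0.798, 0.602, 0.0]
ft_force: [-4.1, 0.3, 14.4]
finger_gap: 0.004
finger_force: 7.3
```

>>> jog_arm([
  [[0, 0, -0.03, 0, 0, 0, 0], [0, 0, 0, 0, 0, 0, 0]],
])

```text
clock: 34.07
tool_pos: [0.5248, -0.0071, 0.0291]
tcp_rot: [0.001, 0.798, 0.602, 0.0]
ft_force: [-9.2, 1.4, 33.0]
finger_gap: 0.003
finger_force: 16.1
```

>>> jog_arm([
  [[0, 0, 0.2, 0, 0, 0, 0], [0, 0, 0.6, 0, 0, 0, 0], [0, 0, 0.6, 0, 0, 0, 1], [0, 0, 0.6, 0, 0, 0, 1], [0, 0, 0.6, 0, 0, 0, 1], [0, 0, 0.6, 0, 0, 0, 1], [0, 0, 0.6, 0, 0, 0, 1], [0, 0, 0.6, 0, 0, 0, 1], [0, 0, 0.5, 0, 0, 0, 1], [-0.042, 0.64, 0, 0, 0, 0, 1], [-0.042, 0.64, 0, 0, 0, 0, 1], [-0.042, 0.64, 0, 0, 0, 0, 1]],
], grip_force=25)

```text
clock: 35.07
tool_pos: [0.5183, 0.0897, 0.2723]
tcp_rot: [0.0, 0.799, 0.601, 0.0]
ft_force: [1.3, -0.4, -0.6]
finger_gap: 0.999
finger_force: 0.0
```

>>> jog_arm([
  [[-0.042, 0.64, 0, 0, 0, 0, 1], [-0.042, 0.64, 0, 0, 0, 0, 1], [-0.042, 0.64, 0, 0, 0, 0, 1], [-0.042, 0.64, 0, 0, 0, 0, 1], [-0.042, 0.64, 0, 0, 0, 0, 1], [0, 0, 0, 0, 0, 0, 1], [0, 0, 0, 0, 0, 0, 1]],
])

```text
clock: 35.65
tool_pos: [0.5071, 0.2504, 0.2714]
tcp_rot: [-0.0, 0.798, 0.603, -0.0]
ft_force: [0.7, -0.9, 0.6]
finger_gap: 1.002
finger_force: 0.0
```

```bash
python3 - <<'E'
from h import *
np.set_printoptions(precision=4,suppress=True)
f=grab('wrist');p,R=pose();print(p)
print('pred handle top',proj(f,[[.508,.2487,.258],[.508,.2487,.21]]))
im=f['pixels'].astype(int)
m=(im.max(2)<60).astype(np.uint8); n,l,s,c=cv2.connectedComponentsWithStats(m)
print([(s[i].tolist(),c[i].round(1).tolist()) for i in range(1,n) if s[i,4]>60])
for o in viewer.trace('lamp_handle',f)[:2]: print(o['confidence'],o['box'])
t=grab('top')
for o in viewer.trace('lamp_handle',t)[:2]: print('top',o['confidence'],o['box'])
print(proj(t,[[.508,.2487,.25]]))
E
```

```text
[0.5074 0.2493 0.2715]
pred handle top [[279.3468 235.036 ]
 [278.9316 211.4236]]
[([338, 149, 61, 51, 1959], [367.9, 173.1]), ([269, 201, 24, 42, 817], [280.4, 222.4]), ([404, 210, 20, 20, 62], [410.0, 216.0]), ([0, 266, 560, 154, 43648], [274.1, 369.9]), ([474, 268, 39, 36, 400], [491.2, 279.8]), ([308, 280, 42, 32, 986], [328.7, 295.4]), ([338, 360, 9, 9, 63], [341.5, 363.9])]
0.65 [287.3, 255.2, 380.3, 380.3]
0.57 [231.4, 151.2, 521.9, 311.6]
top 0.95 [196.2, 164.3, 251.7, 247.0]
top 0.47 [290.5, 222.0, 305.0, 241.8]
[[196.3749 229.3674]]
```

>>> jog_arm([
  [[0.01, 0, -0.4, 0, 0, 0, 1], [0, 0, -0.4, 0, 0, 0, 1], [0, 0, -0.4, 0, 0, 0, 1], [0, 0, -0.33, 0, 0, 0, 1], [0, 0, 0, 0, 0, 0, 0], [0, 0, 0, 0, 0, 0, 0], [0, 0, 0, 0, 0, 0, 0], [0, 0, 0, 0, 0, 0, 0], [0, 0, 0, 0, 0, 0, 0], [0, 0, 0, 0, 0, 0, 0], [0, 0, 0, 0, 0, 0, 0]],
])

```text
clock: 36.77
tool_pos: [0.5092, 0.2489, 0.1962]
tcp_rot: [0.001, 0.799, 0.602, 0.001]
ft_force: [1.4, -2.0, 5.3]
finger_gap: 0.178
finger_force: 25.4
```

>>> jog_arm([
  [[-0.246, -0.375, 0, 0, 0, 0, 0], [-0.204, -0.4, 0, 0, 0, 0, 0], [-0.159, -0.42, 0, 0, 0, 0, 0], [-0.113, -0.435, 0, 0, 0, 0, 0], [-0.065, -0.445, 0, 0, 0, 0, 0], [-0.016, -0.449, 0, 0, 0, 0, 0], [0.033, -0.448, 0, 0, 0, 0, 0], [0.082, -0.442, 0, 0, 0, 0, 0], [0.129, -0.431, 0, 0, 0, 0, 0], [0.176, -0.413, 0, 0, 0, 0, 0], [0.219, -0.392, 0, 0, 0, 0, 0], [0.261, -0.366, 0, 0, 0, 0, 0]],
])

```text
clock: 37.77
tool_pos: [0.506, -0.0051, 0.1949]
tcp_rot: [-0.002, 0.799, 0.602, -0.007]
ft_force: [-17.4, -9.8, 7.0]
finger_gap: 0.178
finger_force: 27.4
```

>>> jog_arm([
  [[0, 0, 0, 0, 0, 0, 0], [0, 0, 0, 0, 0, 0, 0], [0, 0, 0, 0, 0, 0, 0]],
])

```text
clock: 38.02
tool_pos: [0.5071, -0.0061, 0.1949]
tcp_rot: [-0.0, 0.799, 0.601, -0.007]
ft_force: [-26.5, -20.0, 15.6]
finger_gap: 0.174
finger_force: 28.5
```

>>> jog_arm([
  [[0, 0, 0, 0, 0, 0, 1], [0, 0, 0, 0, 0, 0, 1], [0, 0, 0, 0, 0, 0, 1], [0, 0, 0, 0, 0, 0, 1], [0, 0, 0, 0, 0, 0, 1], [0, 0, 0, 0, 0, 0, 1], [0, 0, 0.4, 0, 0, 0, 1], [0, 0, 0.6, 0, 0, 0, 1], [0, 0, 0.6, 0, 0, 0, 1], [0, 0, 0.5, 0, 0, 0, 1], [0, 0.5, 0, 0, 0, 0, 0], [0, 0.6, 0, 0, 0, 0, 0]],
])

```text
clock: 39.02
tool_pos: [0.5142, 0.0526, 0.3019]
tcp_rot: [0.001, 0.799, 0.601, 0.001]
ft_force: [1.1, 0.5, 0.0]
finger_gap: 0.748
finger_force: 0.0
```

>>> jog_arm([
  [[0, 0.6, 0, 0, 0, 0, 0], [0, 0.6, 0, 0, 0, 0, 0], [0, 0.6, 0, 0, 0, 0, 0], [0, 0.6, -0.3, 0, 0, 0, 0], [0, 0, -0.3, 0, 0, 0, 0], [0, 0, -0.3, 0, 0, 0, 0], [0, 0, -0.1, 0, 0, 0, 0], [0, 0, 0, 0, 0, 0, 0]],
])

```text
clock: 39.68
tool_pos: [0.5121, 0.1732, 0.2491]
tcp_rot: [-0.001, 0.798, 0.602, -0.001]
ft_force: [0.3, -0.5, -0.6]
finger_gap: -0.002
finger_force: 0.0
```

```bash
python3 - <<'E'
from h import *
np.set_printoptions(precision=4,suppress=True)
f=grab('wrist');p,R=pose();print(p); T=grab('top');S=grab('scene')
save(f,'w14.png')
for n,g in (('w',f),('t',T),('s',S)):
    print(n,'pred',proj(g,[[.5925,.2167,.094]]))
    for q in ('toggle','lamp_arm'):
      for o in viewer.trace(q,g)[:2]: print(q,round(o['confidence'],2),o['box'],np.argwhere(o['pixels']).mean(0)[::-1])
print('handle pred top',proj(T,[[.5133,-.004,.25],[.507,-.006,.25]]))
im=T['pixels'].astype(int)[215:245,285:315].sum(2); y,x=np.where(im<110); print('dark in top near handle',x.mean()+285,y.mean()+215,len(x))
im=S['pixels'].astype(int).sum(2)
E
```

```text
[0.5127 0.1731 0.2502]
w pred [[344.4534 118.2307]]
toggle 0.73 [330.0, 106.0, 359.8, 136.1] [345.9745 120.4092]
toggle 0.22 [368.9, 196.9, 534.2, 358.4] [471.6773 251.0253]
lamp_arm 0.96 [370.3, 195.1, 533.8, 357.1] [472.4373 250.4032]
t pred [[216.5709 205.1215]]
lamp_arm 0.63 [235.7, 158.6, 308.6, 245.5] [282.4035 213.4565]
s pred [[308.3922 205.4975]]
toggle 0.38 [306.7, 204.7, 312.9, 216.6] [309.1731 208.3077]
toggle 0.22 [229.2, 180.1, 323.3, 218.3] [266.902  201.2428]
handle pred top [[298.511  224.7828]
 [299.3948 227.2945]]
dark in top near handle 295.75 227.35 20
```

>>> jog_arm([
  [[0.4, 0.4, 0, 0, 0, 0, 0], [0.4, 0.47, -0.2, 0, 0, 0, 0], [0.04, 0, -0.6, 0, 0, 0, 0], [0, 0, -0.6, 0, 0, 0, 0], [0, 0, -0.6, 0, 0, 0, 0], [0, 0, -0.6, 0, 0, 0, 0], [0, 0, -0.6, 0, 0, 0, 0], [0, 0, -0.5, 0, 0, 0, 0], [0, 0, -0.36, 0, 0, 0, 0], [0, 0, 0, 0, 0, 0, 0], [0, 0, 0, 0, 0, 0, 0]],
])

```text
clock: 41.05
tool_pos: [0.5544, 0.2165, 0.0469]
tcp_rot: [-0.0, 0.798, 0.602, -0.001]
ft_force: [0.7, 0.7, 0.9]
finger_gap: -0.003
finger_force: 0.0
```

```bash
python3 - <<'E'
from h import *
np.set_printoptions(precision=4,suppress=True)
f=grab('wrist');p,R=pose();print(p,r.read_state()['ft_force']); print(proj(f,[[.5925,.2167,.094],p-[0,0,-.036]]))
for o in viewer.trace('toggle',f)[:2]: print(round(o['confidence'],2),o['box'])
S=grab('scene');T=grab('top')
for o in viewer.trace('lamp_handle',S)[:1]:
    im=S['pixels'].astype(int).sum(2); l,t,rr,b=map(int,o['box']); y,x=np.where(im[t-15:b,l-5:l+40]<110); print(o['box'],x.mean()+l-5,y.min()+t-15,y.max()+t-15,len(x))
print(proj(S,[[.5135,-.003,.255],[.5135,-.003,.21],[.507,-.006,.255]]))
E
```

```text
[0.5555 0.2168 0.0481] [0.1189 0.6574 0.4669]
[[361.2145 260.6099]
 [279.2275 270.9491]]
0.66 [335.3, 218.0, 395.0, 292.6]
[232.8, 184.8, 326.1, 220.4] 244.609756097561 183 197 41
[[244.2094 185.1365]
 [245.0837 198.8796]
 [241.6776 184.9425]]
```

>>> jog_arm([
  [[0.15, 0, 0, 0, 0, 0, 0], [0.15, 0, 0, 0, 0, 0, 0], [0.15, 0, 0, 0, 0, 0, 0], [0.15, 0, 0, 0, 0, 0, 0], [0.15, 0, 0, 0, 0, 0, 0], [0.15, 0, 0, 0, 0, 0, 0], [0.15, 0, 0, 0, 0, 0, 0], [0, 0, 0, 0, 0, 0, 0]],
])

```text
clock: 41.97
tool_pos: [0.6093, 0.2165, 0.0469]
tcp_rot: [0.0, 0.799, 0.602, 0.0]
ft_force: [-0.0, -0.7, 0.3]
finger_gap: 0.001
finger_force: 0.0
```

```bash
python3 - <<'E'
from h import *
np.set_printoptions(precision=4,suppress=True)
f=grab('wrist');S=grab('scene')
print(proj(f,[[.5925,.2167,.094],[.64,.2167,.094]]),proj(S,[[.5925,.2167,.094],[.64,.2167,.094]]))
for g in (f,S):
  for o in viewer.trace('toggle',g)[:2]: print(round(o['confidence'],2),o['box'])
E
```

```text
[[241.2319 291.1913]
 [344.9865 264.6088]] [[308.3922 205.4975]
 [321.2823 210.0757]]
0.76 [288.1, 241.2, 371.1, 309.0]
```

>>> jog_arm([
  [[0.1, 0, 0, 0, 0, 0, 0], [0.1, 0, 0, 0, 0, 0, 0], [0.06, 0, 0, 0, 0, 0, 0], [0, 0, 0, 0, 0, 0, 0]],
])

```text
clock: 42.5
tool_pos: [0.6156, 0.2167, 0.0467]
tcp_rot: [-0.003, 0.798, 0.602, -0.004]
ft_force: [-21.0, 0.5, 13.2]
finger_gap: -0.001
finger_force: 9.7
```

>>> jog_arm([
  [[0.06, 0, 0, 0, 0, 0, 0], [0.06, 0, 0, 0, 0, 0, 0], [0, 0, 0, 0, 0, 0, 0]],
])

```text
clock: 42.75
tool_pos: [0.616, 0.2167, 0.0466]
tcp_rot: [-0.005, 0.798, 0.603, -0.008]
ft_force: [-39.9, -1.2, 27.8]
finger_gap: 0.001
finger_force: 19.9
```

>>> jog_arm([
  [[-0.2, 0, 0, 0, 0, 0, 0], [-0.5, 0, 0, 0, 0, 0, 0], [-0.5, 0, 0.1, 0, 0, 0, 0], [-0.3, 0, 0.5, 0, 0, 0, 0], [0, 0, 0.6, 0, 0, 0, 0], [0, 0, 0.6, 0, 0, 0, 0], [0, 0, 0.6, 0, 0, 0, 0], [0, 0, 0.6, 0, 0, 0, 0], [-0.3, 0, 0.6, 0, 0, 0, 0], [-0.3, 0, 0.3, 0, 0, 0, 0], [0, 0, 0, 0, 0, 0, 0], [0, 0, 0, 0, 0, 0, 0]],
])

```text
clock: 43.75
tool_pos: [0.5222, 0.217, 0.2432]
tcp_rot: [0.001, 0.798, 0.602, 0.001]
ft_force: [0.3, 0.2, -0.2]
finger_gap: 0.0
finger_force: 0.0
```

```bash
python3 - <<'E'
from h import *
np.set_printoptions(precision=4,suppress=True)
f=grab('wrist');S=grab('scene');T=grab('top'); print(pose()[0])
for n,g in (('w',f),('s',S),('t',T)):
  print(n,proj(g,[[.5925,.2167,.094],[.64,.2167,.094],[.6165,.2167,.045]]).tolist())
  for o in viewer.trace('toggle',g)[:2]: print(' tog',round(o['confidence'],2),o['box'])
  for q in ('cover0',):
    for o in viewer.trace(q,g)[:3]: print(' ',q,round(o['confidence'],2),o['box'])
im=S['pixels'].astype(int).sum(2); y,x=np.where(im[192:230,295:335]<100)
print('dark scene: y->x range',[(int(v)+192,int(x[y==v].min())+295,int(x[y==v].max())+295) for v in np.unique(y)])
print('handle scene',proj(S,[[.5135,-.003,.255]])); m=im[180:200,232:262]<110; y2,x2=np.where(m); print(x2.mean()+232,y2.min()+180,y2.max()+180)
E
```

```text
[0.5216 0.2165 0.2409]
w [[344.8730366266351, 165.10104187069817], [391.25556138981847, 152.27854553452246], [356.83878647219217, 152.1276628094101]]
 tog 0.75 [359.8, 145.9, 405.3, 171.7]
s [[308.39222903833235, 205.49754464586798], [321.2822907960074, 210.0757124676681], [314.29390422645906, 220.27070951468446]]
 tog 0.6 [191.4, 225.1, 285.0, 303.5]
  cover0 0.55 [225.6, 252.2, 247.3, 262.8]
  cover0 0.49 [192.3, 226.2, 284.0, 300.6]
  cover0 0.48 [239.3, 240.0, 261.0, 256.8]
t [[216.5708882074836, 205.12151165383278], [216.47425961005783, 188.379082183703], [218.53979222717976, 199.5542194150301]]
 tog 0.4 [216.2, 184.4, 221.6, 198.2]
  cover0 0.78 [308.2, 226.9, 327.1, 239.9]
dark scene: y->x range [(201, 319, 319), (208, 322, 322), (209, 322, 323), (210, 322, 324), (211, 322, 324), (212, 322, 323), (213, 322, 323), (215, 310, 311), (216, 309, 311), (217, 308, 311), (218, 307, 309), (219, 306, 308), (220, 304, 324), (221, 303, 326), (222, 303, 325), (223, 303, 325), (224, 303, 325), (225, 303, 325), (226, 305, 325), (227, 308, 324), (228, 310, 323), (229, 321, 322)]
handle scene [[244.2094 185.1365]]
244.65454545454546 183 197
```

```bash
python3 -c "
from h import *
print(ticket.close_job())"
```

```text
the job is handed in; nothing more can be done
None
```

I handed the job in at about 44 s on the robot clock. My checks show both covers seated flush (pocket0 and the middle pocket), the pointer about 1° off the index mark, the lamp head about 10 mm from the middle pocket's centre, and the toggle on; `close_job` returned no verdict.

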